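Make up a smear kit and a collection kit

TASK

Make up the two kits from the stock on the bench. The blood-smear kit goes in the deep grey case: the timer in its wide well and the box of cover glasses in its narrow well, both lying flat, right way up, with nothing standing above the rim so the case could be closed. The collection kit goes in the shallow steel tray: the specimen cup in the large well, the white dropper bottle with the pointed tip in the middle-sized well and the capped vial in the smallest well, all standing upright; leave the small dark oil bottle where it stands.

Things in the scene. Friction and masses are not known exactly. Their poses are not given: they have to be found in the camera images.
- deep_case: Grey open case without a lid, fixed to the bench, 144 (x) by 180 (y) mm outside, rim 50 mm above the bench, walls and floor 4 mm. Origin at the centre of its underside, z up; the front with two clasps and a wire handle faces -x of its frame. A 40 mm high partition across y makes two wells, each 136 mm along x: the wide well (92 mm along y, centre at x 0, y +40 mm) and the narrow well (76 mm along y, centre at x 0, y -48 mm). The well floors are 4 mm above the origin.
- shallow_tray: Shallow steel tray, fixed to the bench, 122 (x) by 165 (y) mm outside, all walls and partitions 20 mm high and 3 mm thick, floor 4 mm thick. Origin at the centre of its underside, z up. Three wells, centres in its frame: the large well (116 along x by 90 along y mm) at x 0, y +34.5 mm; the middle-sized well (62 by 66 mm) at x +27, y -46.5 mm; the smallest well (51 by 66 mm) at x -32.5, y -46.5 mm. The well floors are 4 mm above the origin.
- lab_timer_mid (a point): Lab timer, round white body 62 mm across and 22 mm high with a grey round dial 54 mm across on top that does not turn here, 42 mm high in all, 90 g. The point is its centre, 21 mm above its underside. Its z axis is the thing's own upright axis. 
- cover_glass_box_mid (a point): Small dark cardboard box of cover glasses with a yellow top, lying flat: 40 (its x) by 55 (its y) by 32 (its z) mm, 50 g. The point is its centre, 16 mm above its underside. Its z axis is the thing's own upright axis. 
- specimen_cup_mid (a point): White specimen cup with a screwed-on red lid that is fixed; 66 mm high, the lid 66 mm across and the topmost 14 mm high, the body below it 60 mm across at the top and tapering slightly, 35 g. The point is 33 mm above its underside. Its z axis is the thing's own upright axis. 
- dropper_bottle_mid (a point): White round dropper bottle with a white pointed tip: body 36 mm across up to 74 mm height, then the narrow tip, 97 mm high in all, 60 g. The point is on its axis, 48.5 mm above its underside. Its z axis is the thing's own upright axis. 
- vial_mid (a point): White round capped vial with a flat white cap: 84 mm high, body 24 mm across, cap 26 mm across and 14 mm high, 30 g. The point is on its axis, 42 mm above its underside. Its z axis is the thing's own upright axis. 
- oil_bottle_mid (a point): Small dark brown dropper bottle, 26 mm across, 73 mm high, standing among the stock; it belongs to neither kit and stays where it is. (A wall shelf hangs over the back of the bench: underside 0.52 m up, front edge at x = 0.61 m.) The point is on its axis, 36.5 mm above its underside. Its z axis is the thing's own upright axis. 

How it is judged:
At the end, for the whole second after the job is handed in: Timer in the wide and glass box in the narrow well of the case, cup in the large, bottle in the middle-sized, vial in the smallest well of the tray: each inside its well, on its floor (height within 6 mm), right way up (0.15 rad), at rest (x of lab_timer_mid in the frame of deep_case between -0.045 and 0.045 m and y of lab_timer_mid in the frame of deep_case between 0.018 and 0.062 m and z of lab_timer_mid in the frame of deep_case between 0.019 and 0.031 m and angle between each of lab_timer_mid, cover_glass_box_mid, specimen_cup_mid, dropper_bottle_mid, vial_mid's own z axis and vertical below 0.15 rad and linear speed of each of lab_timer, cover_glass_box, specimen_cup, dropper_bottle, vial below 0.02 m/s and x of cover_glass_box_mid in the frame of deep_case between -0.056 and 0.056 m and y of cover_glass_box_mid in the frame of deep_case between -0.073 and -0.023 m and z of cover_glass_box_mid in the frame of deep_case between 0.014 and 0.026 m and x of specimen_cup_mid in the frame of shallow_tray between -0.038 and 0.038 m and y of specimen_cup_mid in the frame of shallow_tray between 0.0105 and 0.0585 m and z of specimen_cup_mid in the frame of shallow_tray between 0.031 and 0.043 m and x of dropper_bottle_mid in the frame of shallow_tray between 0.009 and 0.045 m and y of dropper_bottle_mid in the frame of shallow_tray between -0.0665 and -0.0265 m and z of dropper_bottle_mid in the frame of shallow_tray between 0.0465 and 0.0585 m and x of vial_mid in the frame of shallow_tray between -0.0505 and -0.0145 m and y of vial_mid in the frame of shallow_tray between -0.0705 and -0.0225 m and z of vial_mid in the frame of shallow_tray between 0.04 and 0.052 m); the robot touches nothing.
It fails at once if the oil bottle is pushed more than 30 mm from its place or knocked over (distance of oil_bottle_mid from where it was at the start of the episode above 0.03 m or angle between oil_bottle_mid's own z axis and vertical above 0.6 rad).
It also fails if it takes over 136 s, if anything falls off the work surface, if the arm or the gripper's body presses on something with over 40 N, if the wrist force passes 120 N, or if a joint passes its speed limit or range.

ROBOT

A 7-joint arm with a two-finger parallel gripper is mounted at the origin on a cart in front of the work surface, level with it; the furniture and walls round the work are solid. World frame = base frame: x ahead of the robot, y to its left, z up, the work surface at z = 0. Lengths are in m, angles in rad, forces in N, time in s.
With the tool pointing down it reaches from about 0.4 to 0.85 m from the base axis. Payload 10.4 kg.
Tool frame: the origin (TCP) lies at the very end of the fingers, on their centre line; the grasp point (between the pads) lies 19 mm behind it; z points along the fingers, y is the direction in which the jaws open and shut (so a half turn about z gives the same grasp; the last joint's range is limited). The gripper opens to 85 mm and grips with 20 to 120 N. Pads are 22 mm wide; open, the fingers measure 114 mm over their backs; the gripper's body (76 mm by 85 mm) begins 54 mm behind the grasp point. The pads swing forward as they close: fully open they stand 13 mm farther back than shut.
Start: joints at [1.311, 0.332, -0.065, 1.46, 0.022, 1.35, -0.088], TCP at [0.147, -0.608, 0.231] pointing down, gripper open.
Joint ranges: [-2.6, 2.6], [-0.5, 2.12], [-1.47, 1.34], [0.16, 2.42], [-1.27, 4.41], [0.06, 2.06], [-2.6, 2.6]. Speed limits (rad/s): [2.22, 2.22, 2.79, 2.79, 3.14, 3.14, 3.14].

INTERFACE

Orientations are given as a unit quaternion [x, y, z, w].
In Python, from workcell import get_obs, camera, camera_info, hand_in gives the robot as it stands.
- The arm moves only by the tool move_arm, never from a script. Its argument "moves" is a list of rows, each a list of 3 entries, a list of its own where there are three numbers: the shift along the tool's x, y, z in units of 25 mm (1.0 is 25 mm), then the turn, a rotation vector about the tool's x, y, z in degrees, then the opening, from 0 (shut) to 1 (fully open). A call has 1 to 5 rows; each row shifts and turns the commanded pose from where the row before left it, along the tool's axes as they then stand; what a row does not reach is not made up. A row lasts 1/8 s, in which the tool goes at most 62.5 mm and 10.7 degrees, less where a joint would pass 70% of its speed; a pose out of reach is approached as far as the arm can. A call is refused whole if a number of a shift passes 1 or a number of a turn 10.7, either way. A call with a gripper value outside its range is refused whole. The fingers move at their own pace and stop on an object; "squeeze" is the grip in N (left out, the last holds). Time passes only in rows, so rows that do not move let the fingers close. It gives the time, the measured TCP pose, the force and the opening at its end, in the units of the state.
- get_obs(): the state, without advancing time (a new reading comes with each control period).
- camera(name): name is "scene" or "side" or "wrist"; returns the picture (420x560x3 uint8, red, green, blue); there is no depth.
- camera_info(name): a dict with "fx", "fy", "cx", "cy" (pixels), "origin" and "rotation" of the camera in the world. Camera axes: x right, y down, z forward; pixel columns grow to the right and rows downward; lengths in m; the calibration is good to about 2 mm. A picture is of the moment at which its call begins: read the wrist's pose just before it. camera_info takes no time and is no camera call; for the wrist camera it gives the pose at the moment of the call.
- hand_in(): hands the job in, once; it reports no verdict.
The state is a dict: "clock": time; "joint_pos": joint angles; "joint_velocities": joint speeds; "tau": joint torques, N m; "position": TCP position; "ee_rot": TCP orientation; "ft_force": force on the tool from outside, world axes, zero at the start; "torque": the same for the moment, N m; "grip_width": opening from 0.0 (shut) to 1.0 (fully open).
Only numpy, scipy, OpenCV 4.12 (cv2) and the standard library are available. Lean on these libraries where they do the work, as an engineer would, in place of code of your own. Each camera call takes 0.05 s, during which the arm holds its last target. There are 200 camera calls.

## Working session

There is one attempt and no reset: what is moved stays moved. The work goes in short steps, Python scripts to look and compute and a tool call to move; the robot and the scene stay as the last step left them, time stands still between calls to the robot, and variables do not carry over. Pictures are saved under pics/ and viewed, about 12 in all and at most 16, crops included, and the job is handed in when it is done.

Besides the shell and the picture viewer there is one more tool, called after "Request:" by a JSON object that holds its "method" and its "body", one argument or row to a line. move_arm: Moves the arm, as the interface text tells. Its arguments: {"type":"object","properties":{"moves":{"type":"array","items":{"type":"array"}},"squeeze":{"type":"number"}},"required":["moves"]}

```bash
mkdir -p pics; ls
python3 - <<'E'
from workcell import *
import cv2
print(get_obs())
for n in ("scene","side","wrist"):
    i=camera_info(n); print(n,i)
    cv2.imwrite(f"pics/{n}0.png",camera(n)[:,:,::-1])
E
```

```text
pics
{'clock': 0.0, 'joint_pos': array([ 1.31138714,  0.33286155, -0.06469925,  1.46095778,  0.02157226,
        1.34987188, -0.08851181]), 'joint_velocities': array([ 4.29005245e-04, -6.26031161e-05,  8.96732931e-04,  4.90897289e-04,
        9.38752499e-04,  4.01397434e-04,  4.17647159e-04]), 'tau': array([-1.17009829e-03, -6.25440717e+01,  4.84227226e-02, -3.91612315e+01,
        1.61205826e-02,  9.73913498e-03,  9.89691699e-06]), 'position': array([ 0.14654209, -0.60719245,  0.2305145 ]), 'ee_rot': array([ 9.92997957e-01,  1.18129441e-01, -1.01910805e-04, -6.94798457e-04]), 'ft_force': array([-0.42101808, -0.13050834,  0.05996534]), 'torque': array([ 0.04450344,  0.03075211, -0.00970296]), 'grip_width': 1.00183809469661}
scene {'fx': 497.2021964103464, 'fy': 497.2021964103464, 'cx': 277.81010268330647, 'cy': 210.63645107078815, 'origin': array([0.00143102, 0.61508444, 0.75327351]), 'rotation': array([-0.27708238,  0.86403398, -0.39960878,  0.13032063])}
side {'fx': 520.022966783631, 'fy': 520.022966783631, 'cx': 281.0747361414964, 'cy': 208.46425526242624, 'origin': array([0.35422655, 0.90060694, 0.87047682]), 'rotation': array([-0.05656074,  0.90675877, -0.4175767 ,  0.01480274])}
wrist {'fx': 328.60169190137196, 'fy': 328.60169190137196, 'cx': 279.8464247509426, 'cy': 212.01900973434363, 'origin': array([ 0.22095595, -0.58869986,  0.37330041]), 'rotation': array([ 0.77652114, -0.61129999, -0.09529914,  0.11935376])}
```

View pics/scene0.png

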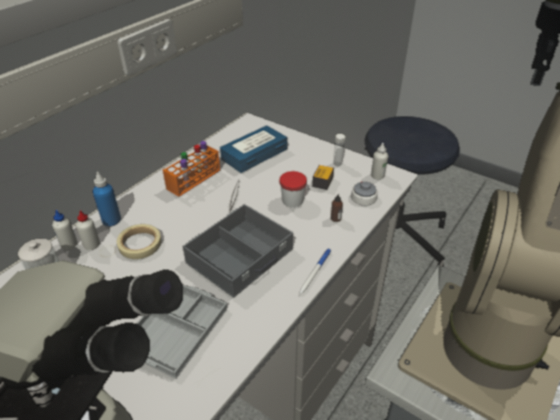

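View pics/side0.png

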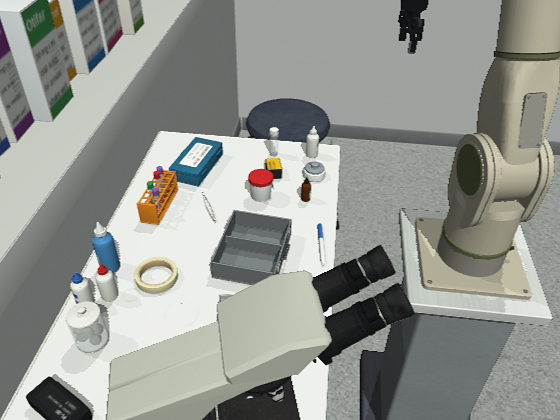

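```bash
cat > h.py <<'E'
from workcell import *
import cv2, numpy as np
from scipy.spatial.transform import Rotation as R
def ray(i,u,v):
    d=R.from_quat(i["rotation"]).apply([(u-i["cx"])/i["fx"],(v-i["cy"])/i["fy"],1]); return np.array(i["origin"]),d/np.linalg.norm(d)
def onz(n,u,v,z):
    o,d=ray(camera_info(n) if isinstance(n,str) else n,u,v); return o+d*(z-o[2])/d[2]
def proj(n,p):
    i=camera_info(n) if isinstance(n,str) else n
    c=R.from_quat(i["rotation"]).inv().apply(np.array(p)-i["origin"]); return np.array([i["fx"]*c[0]/c[2]+i["cx"],i["fy"]*c[1]/c[2]+i["cy"]])
E
python3 - <<'E'
from h import *
a=cv2.imread("pics/scene0.png");b=cv2.imread("pics/side0.png")
A=cv2.resize(a[125:225,260:400],None,fx=5.6,fy=5.6,interpolation=2)[:,:784]
cv2.imwrite("pics/sc.png",A)
B=cv2.resize(b[115:215,230:350],None,fx=6,fy=6,interpolation=2)
cv2.imwrite("pics/sd.png",B)
C=cv2.resize(a[200:380,120:300],None,fx=3.3,fy=3.3,interpolation=2)
cv2.imwrite("pics/scc.png",C)
E
```

```text
(no output)
```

View pics/sc.png

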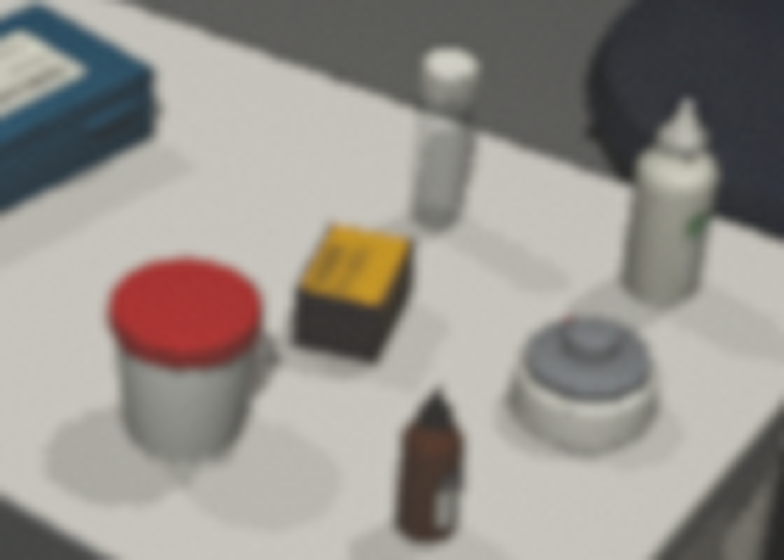

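View pics/sd.png

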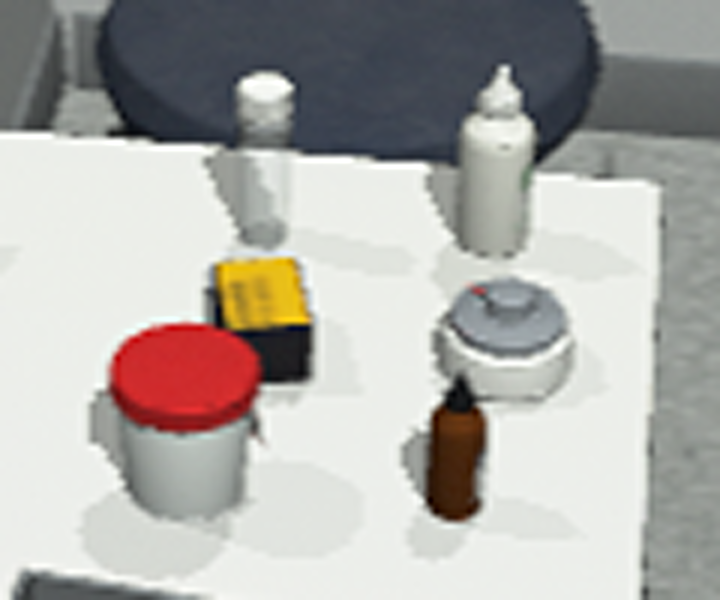

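View pics/scc.png

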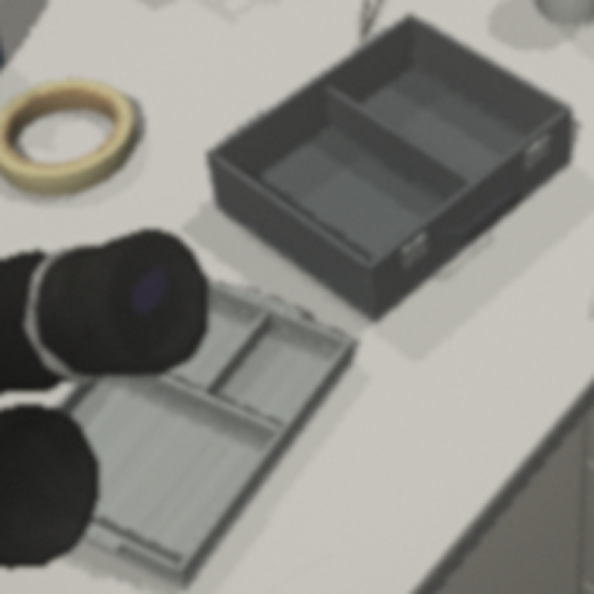

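Run:
```python
from h import *
np.set_printoptions(precision=4,suppress=True)
S=camera_info("scene");D=camera_info("side")
f=lambda p,s,o:((p[0]+.5)/s-.5+o[0],(p[1]+.5)/s-.5+o[1])
def tri(r1,r2):
    (o,d),(q,e)=r1,r2
    t=np.linalg.lstsq(np.c_[d,-e],q-o,rcond=None)[0]
    a,b=o+d*t[0],q+e*t[1]; return (a+b)/2,np.linalg.norm(a-b)
T={"cup":((186,303),(185,368),.066),"vial":((450,64),(266,87),.084),"drop":((687,98),(503,68),.097),"timer":((592,328),(516,292),.042),"oil":((437,392),(460,380),.073),
"box1":((333,225),(215,263),.032),"box2":((413,236),(298,258),.032),"box3":((378,306),(311,318),.032),"box4":((303,288),(228,330),.032)}
for k,(a,b,z) in T.items():
    a=f(a,5.6,(260,125));b=f(b,6,(230,115))
    p,g=tri(ray(S,*a),ray(D,*b)); print(k,onz(S,*a,z),onz(D,*b,z),"tri",p,g)
print("case")
for c in [(410,15),(572,110),(375,262),(210,155)]: print(onz(S,*f(c,3.3,(120,200)),.05))
for c in [(352,343),(185,575),(268,318),(283,428)]: print("tray",onz(S,*f(c,3.3,(120,200)),.02))
```

```text
cup [ 0.5145 -0.155   0.066 ] [ 0.5129 -0.1533  0.066 ] tri [ 0.5129 -0.1524  0.0674] 0.001292495076413751
vial [ 0.5057 -0.3528  0.084 ] [ 0.5034 -0.352   0.084 ] tri [ 0.5029 -0.3472  0.0874] 0.0007215038524923717
drop [ 0.3979 -0.3694  0.097 ] [ 0.3932 -0.3641  0.097 ] tri [ 0.3931 -0.3572  0.1032] 0.0032900916961904904
timer [ 0.3827 -0.2665  0.042 ] [ 0.377  -0.2627  0.042 ] tri [ 0.3771 -0.2532  0.0507] 0.0031820962700791935
oil [ 0.3959 -0.1559  0.073 ] [ 0.3955 -0.1522  0.073 ] tri [ 0.3958 -0.1554  0.072 ] 0.0022366770942410918
box1 [ 0.5191 -0.2797  0.032 ] [ 0.5176 -0.2797  0.032 ] tri [ 0.5171 -0.2762  0.0346] 0.00025739784770860945
box2 [ 0.4854 -0.2931  0.032 ] [ 0.4799 -0.2893  0.032 ] tri [ 0.4792 -0.281   0.0397] 0.0030922559229970125
box3 [ 0.4709 -0.2393  0.032 ] [ 0.4684 -0.2432  0.032 ] tri [ 0.4673 -0.233   0.0385] 0.0016775006693519833
box4 [ 0.5044 -0.2316  0.032 ] [ 0.5045 -0.2287  0.032 ] tri [ 0.5052 -0.2327  0.03  ] 0.0016545275418549956
case
[ 0.5615 -0.0317  0.05  ]
[ 0.4197 -0.0173  0.05  ]
[0.4394 0.153  0.05  ]
[0.5772 0.1443 0.05  ]
tray [0.4297 0.188  0.02  ]
tray [0.4027 0.3488 0.02  ]
tray [0.4809 0.2021 0.02  ]
tray [0.4224 0.2542 0.02  ]
```

Run:
```python
from h import *
np.set_printoptions(precision=4,suppress=True)
S=camera_info("scene");D=camera_info("side")
for a,b in [((165,288),(385,263)),((125,347),(403,300)),((85,310),(322,295))]:
    (o,d),(q,e)=ray(S,*a),ray(D,*b)
    t=np.linalg.lstsq(np.c_[d,-e],q-o,rcond=None)[0]; print(o+d*t[0],q+e*t[1])
# predicted well centres -> pixels
c=np.array([.4995,.062]);t=np.array([.4764,.2785])
def w(c,yaw,x,y,z): return [*(c+R.from_euler('z',yaw).apply([x,y,0])[:2]),z]
im=cv2.imread("pics/scene0.png")
for c0,y,h,dims in [(c,-.09,.05,(.072,.09)),(t,.166,.02,(.061,.0825))]:
    P=np.array([proj(S,w(c0,y,sx*dims[0],sy*dims[1],h)) for sx,sy in [(1,1),(1,-1),(-1,-1),(-1,1)]])
    cv2.polylines(im,[P.round().astype(int)],True,(0,0,255),1)
for c0,y,x,yy in [(c,-.09,0,.04),(c,-.09,0,-.048),(t,.166,0,.0345),(t,.166,.027,-.0465),(t,.166,-.0325,-.0465)]:
    p=w(c0,y,x,yy,.004);print(p); cv2.circle(im,tuple(proj(S,p).round().astype(int)),2,(0,255,255),-1)
cv2.imwrite("pics/chk.png",cv2.resize(im[190:390,60:310],None,fx=3,fy=3))
```

```text
[0.2686 0.4266 0.3966] [0.266  0.432  0.3917]
[0.2487 0.4924 0.3972] [0.248  0.4937 0.3963]
[0.3399 0.4737 0.3602] [0.3417 0.4704 0.3629]
[np.float64(0.5030951419679205), np.float64(0.10183810932047976), 0.004]
[np.float64(0.49518582963849544), np.float64(0.014194268815424273), 0.004]
[np.float64(0.47069926598659334), np.float64(0.3125257495392591), 0.004]
[np.float64(0.510712445483577), np.float64(0.23710065115322998), 0.004]
[np.float64(0.452030355698478), np.float64(0.22726895046344167), 0.004]
```

View pics/chk.png

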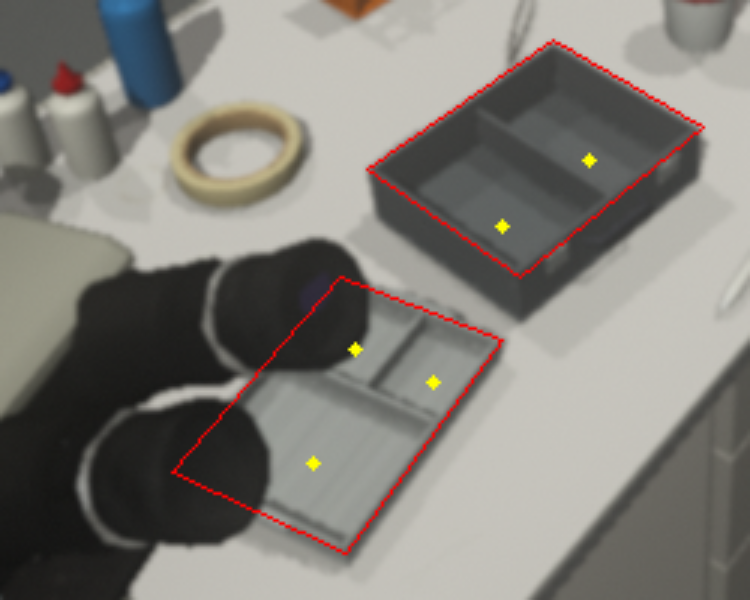

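```bash
cat > d.py <<'E'
import sys
from h import *
# d.py x y z [yaw]: deltas from present pose; shift given in axes AFTER turn
o=get_obs(); Rc=R.from_quat(o["ee_rot"]); X=Rc.apply([1,0,0]); yaw=np.arctan2(X[1],X[0])
a=[float(v) for v in sys.argv[1:]]; ty=a[3] if len(a)>3 else yaw
Rt=R.from_euler('z',ty)*R.from_euler('x',np.pi)
turn=np.degrees((Rc.inv()*Rt).as_rotvec()); s=Rt.inv().apply(np.array(a[:3])-o["position"])/.025
print("t",round(o["clock"],2),"pos",o["position"].round(4),"yaw",round(yaw,3),"grip",round(o["grip_width"],3),"F",o["ft_force"].round(1),"q",o["joint_pos"].round(2))
print("turn deg",turn.round(1),"shift units",s.round(2))
E
python3 d.py .504 -.3515 .2 .166
```

```text
t 0.15 pos [ 0.1466 -0.6073  0.2307] yaw 0.237 grip 1.002 F [1.  1.1 0.6] q [ 1.31  0.33 -0.06  1.46  0.02  1.35 -0.09]
turn deg [-0.1  0.   4.1] shift units [15.79 -7.73  1.23]
```

Request:
{"method": "move_arm", "body": {
  "moves": [
    [[0, 0, 0], [0, 0, 4.1], 1],
    [[1, -0.5, 0], [0, 0, 0], 1],
    [[1, -0.5, 0], [0, 0, 0], 1],
    [[1, -0.5, 0], [0, 0, 0], 1],
    [[1, -0.5, 0], [0, 0, 0], 1]
  ],
  "squeeze": 30
}}

```text
clock: 0.78
position: [0.2377, -0.5411, 0.231]
ee_rot: [0.997, 0.083, -0.0, -0.0]
ft_force: [0.3, -0.5, 0.2]
grip_width: 1.001
```

Request:
{"method": "move_arm", "body": {
  "moves": [
    [[1, -0.5, 0], [0, 0, 0], 1],
    [[1, -0.5, 0], [0, 0, 0], 1],
    [[1, -0.5, 0], [0, 0, 0], 1],
    [[1, -0.5, 0], [0, 0, 0], 1],
    [[1, -0.5, 0], [0, 0, 0], 1]
  ]
}}

```text
clock: 1.4
position: [0.3506, -0.4589, 0.2311]
ee_rot: [0.997, 0.083, -0.0, -0.0]
ft_force: [0.4, -0.5, -0.4]
grip_width: 1.003
```

```bash
python3 d.py .504 -.3515 .2 .166
```

```text
t 1.4 pos [ 0.3506 -0.4589  0.2311] yaw 0.165 grip 1.003 F [ 0.4 -0.5 -0.4] q [ 1.01  0.24 -0.21  1.58  0.05  1.33 -0.6 ]
turn deg [-0.  0. -0.] shift units [ 6.76 -3.22  1.24]
```

Request:
{"method": "move_arm", "body": {
  "moves": [
    [[0.97, -0.46, 0], [0, 0, 0], 1],
    [[0.97, -0.46, 0], [0, 0, 0], 1],
    [[0.97, -0.46, 0.3], [0, 0, 0], 1],
    [[0.97, -0.46, 0.3], [0, 0, 0], 1],
    [[0.97, -0.46, 0.3], [0, 0, 0], 1]
  ]
}}

```text
clock: 2.02
position: [0.4607, -0.3823, 0.2083]
ee_rot: [0.997, 0.082, -0.0, -0.0]
ft_force: [0.7, -0.2, 0.7]
grip_width: 1.0
```

Request:
{"method": "move_arm", "body": {
  "moves": [
    [[0.97, -0.46, 0.3], [0, 0, 0], 1],
    [[0.94, -0.46, 0], [0, 0, 0], 1],
    [[0, 0, 0], [0, 0, 0], 1]
  ]
}}

```text
clock: 2.4
position: [0.5051, -0.3502, 0.2008]
ee_rot: [0.996, 0.084, 0.0, -0.001]
ft_force: [-0.7, -0.2, -0.5]
grip_width: 0.998
```

```bash
python3 d.py .504 -.3515 .034 .166
python3 - <<'E'
from h import *
i=camera_info("wrist"); cv2.imwrite("pics/w1.png",camera("wrist")[:,:,::-1])
for n,p in dict(vial=[.504,-.3515,.084],drop=[.3955,-.366,.097],timer=[.38,-.265,.042],cup=[.5135,-.154,.066],oil=[.3957,-.154,.073],box=[.494,-.261,.032]).items(): print(n,proj(i,p).round())
E
```

```text
t 2.4 pos [ 0.5051 -0.3502  0.2008] yaw 0.169 grip 0.998 F [-0.7 -0.2 -0.5] q [ 0.77  0.34 -0.3   1.52  0.1   1.29 -0.94]
turn deg [-0.1 -0.   0.2] shift units [-0.05  0.04  6.67]
vial [282. 207.]
drop [278. 329.]
timer [181. 294.]
cup [ 52. 152.]
oil [ 52. 280.]
box [189. 186.]
```

View pics/w1.png

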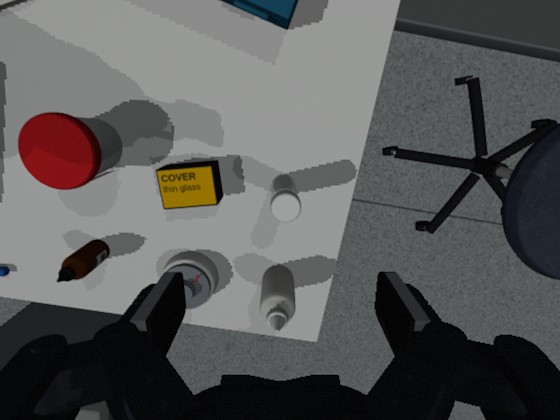

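Request:
{"method": "move_arm", "body": {
  "moves": [
    [[-0.05, 0.04, 1], [0, 0, 0], 1],
    [[0, 0, 1], [0, 0, 0], 1],
    [[0, 0, 1], [0, 0, 0], 1],
    [[0, 0, 1], [0, 0, 0], 1],
    [[0, 0, 1], [0, 0, 0], 1]
  ]
}}

```text
clock: 3.08
position: [0.5013, -0.3549, 0.0756]
ee_rot: [0.997, 0.082, -0.0, 0.0]
ft_force: [-0.1, -0.7, -0.5]
grip_width: 1.001
```

Request:
{"method": "move_arm", "body": {
  "moves": [
    [[0, 0, 1], [0, 0, 0], 1],
    [[0, 0, 0.67], [0, 0, 0], 1],
    [[0, 0, 0], [0, 0, 0], 0],
    [[0, 0, 0], [0, 0, 0], 0],
    [[0, 0, 0], [0, 0, 0], 0]
  ]
}}

```text
clock: 3.7
position: [0.503, -0.354, 0.0357]
ee_rot: [0.997, 0.082, 0.001, 0.001]
ft_force: [-0.1, 0.4, -0.3]
grip_width: 0.375
```

Request:
{"method": "move_arm", "body": {
  "moves": [
    [[0, 0, 0], [0, 0, 0], 0],
    [[0, 0, 0], [0, 0, 0], 0],
    [[0, 0, 0], [0, 0, 0], 0]
  ]
}}

```text
clock: 4.08
position: [0.503, -0.3536, 0.0356]
ee_rot: [0.997, 0.083, 0.001, 0.0]
ft_force: [-1.2, 2.1, 6.6]
grip_width: 0.286
```

```bash
python3 d.py .452 .2273 .15 .166
python3 - <<'E'
from h import *
im=cv2.imread("pics/w1.png"); h=cv2.cvtColor(im,cv2.COLOR_BGR2HSV)
i=camera_info("wrist")
cv2.imwrite("pics/t.png",cv2.resize(im[240:320,140:240],None,fx=6,fy=6,interpolation=2))
E
```

```text
t 4.08 pos [ 0.503  -0.3536  0.0356] yaw 0.165 grip 0.286 F [-1.2  2.1  6.6] q [ 0.76  0.5  -0.28  1.67  0.16  0.99 -0.98]
turn deg [ 0.  -0.1 -0. ] shift units [  1.83 -23.25  -4.58]
```

Request:
{"method": "move_arm", "body": {
  "moves": [
    [[0, 0, -1], [0, 0, 0], 0],
    [[0, 0, -1], [0, 0, 0], 0],
    [[0, 0, -1], [0, 0, 0], 0],
    [[0, -0.5, -1], [0, 0, 0], 0],
    [[0.1, -0.95, -0.6], [0, 0, 0], 0]
  ]
}}

```text
clock: 4.7
position: [0.499, -0.3182, 0.151]
ee_rot: [0.997, 0.082, 0.001, 0.001]
ft_force: [0.6, -0.3, -0.4]
grip_width: 0.282
```

Request:
{"method": "move_arm", "body": {
  "moves": [
    [[0.08, -1, 0], [0, 0, 0], 0],
    [[0.08, -1, 0], [0, 0, 0], 0],
    [[0.08, -1, 0], [0, 0, 0], 0],
    [[0.08, -1, 0], [0, 0, 0], 0],
    [[0.08, -1, 0], [0, 0, 0], 0]
  ]
}}

```text
clock: 5.32
position: [0.488, -0.1909, 0.1494]
ee_rot: [0.997, 0.083, -0.0, 0.0]
ft_force: [-0.8, 0.9, -0.4]
grip_width: 0.287
```

Request:
{"method": "move_arm", "body": {
  "moves": [
    [[0.08, -1, 0], [0, 0, 0], 0],
    [[0.08, -1, 0], [0, 0, 0], 0],
    [[0.08, -1, 0], [0, 0, 0], 0],
    [[0.08, -1, 0], [0, 0, 0], 0],
    [[0.08, -1, 0], [0, 0, 0], 0]
  ]
}}

```text
clock: 5.95
position: [0.4771, -0.0661, 0.1494]
ee_rot: [0.997, 0.083, -0.0, 0.0]
ft_force: [0.6, -0.4, -1.2]
grip_width: 0.286
```

Request:
{"method": "move_arm", "body": {
  "moves": [
    [[0.08, -1, 0], [0, 0, 0], 0],
    [[0.08, -1, 0], [0, 0, 0], 0],
    [[0.08, -1, 0], [0, 0, 0], 0],
    [[0.08, -1, 0], [0, 0, 0], 0],
    [[0.08, -1, 0], [0, 0, 0], 0]
  ]
}}

```text
clock: 6.58
position: [0.4662, 0.0587, 0.1494]
ee_rot: [0.997, 0.083, -0.0, 0.0]
ft_force: [0.4, -0.1, 0.2]
grip_width: 0.28
```

```bash
python3 d.py .452 .2273 .15 .166
```

```text
t 6.58 pos [0.4662 0.0587 0.1494] yaw 0.165 grip 0.28 F [ 0.4 -0.1  0.2] q [ 0.37  0.1  -0.61  1.93  0.06  1.13 -1.68]
turn deg [ 0.  0. -0.] shift units [ 0.55 -6.75 -0.02]
```

Request:
{"method": "move_arm", "body": {
  "moves": [
    [[0.08, -1, 0], [0, 0, 0], 0],
    [[0.08, -1, 0], [0, 0, 0], 0],
    [[0.08, -1, 0], [0, 0, 0], 0],
    [[0.08, -1, 0], [0, 0, 0], 0],
    [[0.08, -1, 0], [0, 0, 0], 0]
  ]
}}

```text
clock: 7.2
position: [0.4555, 0.1835, 0.1494]
ee_rot: [0.997, 0.083, -0.0, 0.0]
ft_force: [0.7, -0.3, 0.5]
grip_width: 0.282
```

Request:
{"method": "move_arm", "body": {
  "moves": [
    [[0.08, -1, 0], [0, 0, 0], 0],
    [[0.07, -0.75, 0], [0, 0, 0], 0],
    [[0, 0, 0], [0, 0, 0], 0]
  ]
}}

```text
clock: 7.58
position: [0.4517, 0.2276, 0.1494]
ee_rot: [0.996, 0.084, -0.0, -0.0]
ft_force: [-0.1, -1.5, -0.6]
grip_width: 0.283
```

```bash
python3 d.py .452 .2273 .041 .166
python3 - <<'E'
from h import *
i=camera_info("wrist"); im=camera("wrist")[:,:,::-1].copy()
t=np.array([.4764,.2785]);f=lambda x,y,z:[*(t+R.from_euler('z',.166).apply([x,y,0])[:2]),z]
P=np.array([proj(i,f(sx*.061,sy*.0825,.02)) for sx,sy in [(1,1),(1,-1),(-1,-1),(-1,1)]]);cv2.polylines(im,[P.round().astype(int)],True,(0,0,255),1)
for x,y in [(0,.0345),(.027,-.0465),(-.0325,-.0465)]:
    cv2.circle(im,tuple(proj(i,f(x,y,.004)).round().astype(int)),3,(0,255,255),-1)
cv2.imwrite("pics/w2.png",im)
E
```

```text
t 7.58 pos [0.4517 0.2276 0.1494] yaw 0.168 grip 0.283 F [-0.1 -1.5 -0.6] q [ 0.12  0.21 -0.74  1.84  0.15  1.15 -2.08]
turn deg [-0.   0.   0.1] shift units [0.01 0.01 4.34]
```

View pics/w2.png

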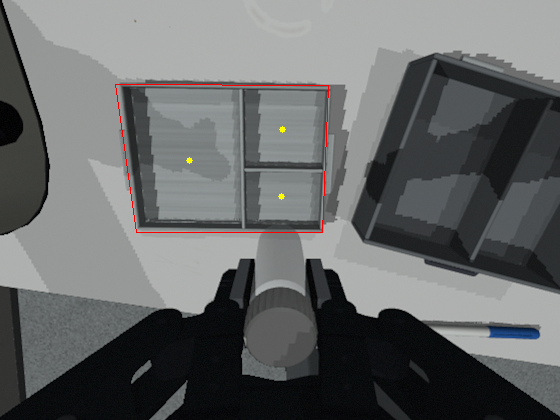

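Request:
{"method": "move_arm", "body": {
  "moves": [
    [[0, 0, 1], [0, 0, 0], 0],
    [[0, 0, 1], [0, 0, 0], 0],
    [[0, 0, 1], [0, 0, 0], 0],
    [[0, 0, 0.7], [0, 0, 0], 0],
    [[0, 0, 0.4], [0, 0, 0], 0]
  ]
}}

```text
clock: 8.25
position: [0.4526, 0.2254, 0.0463]
ee_rot: [0.997, 0.082, -0.0, 0.0]
ft_force: [-0.0, -0.2, 0.0]
grip_width: 0.287
```

Request:
{"method": "move_arm", "body": {
  "moves": [
    [[0, 0, 0.2], [0, 0, 0], 0],
    [[0, 0, 0], [0, 0, 0], 0],
    [[0, 0, 0], [0, 0, 0], 0.5],
    [[0, 0, 0], [0, 0, 0], 0.6],
    [[0, 0, 0], [0, 0, 0], 0.7]
  ]
}}

```text
clock: 8.88
position: [0.4529, 0.2262, 0.0423]
ee_rot: [0.997, 0.083, 0.0, -0.0]
ft_force: [0.9, 1.1, -1.2]
grip_width: 0.703
```

Request:
{"method": "move_arm", "body": {
  "moves": [
    [[0, 0, -1], [0, 0, 0], 0.7],
    [[0, 0, -1], [0, 0, 0], 0.7],
    [[0, 0, -1], [0, 0, 0], 0.7],
    [[0, 0, -1], [0, 0, 0], 0.7],
    [[0, 0, -1], [0, 0, 0], 0.7]
  ]
}}

```text
clock: 9.5
position: [0.4526, 0.2261, 0.168]
ee_rot: [0.997, 0.083, 0.0, 0.0]
ft_force: [0.1, 0.4, -0.3]
grip_width: 0.7
```

```bash
python3 d.py .396 -.366 .19 .166
```

```text
t 9.5 pos [0.4526 0.2261 0.168 ] yaw 0.165 grip 0.7 F [ 0.1  0.4 -0.3] q [ 0.13  0.19 -0.75  1.82  0.14  1.18 -2.06]
turn deg [ 0. -0. -0.] shift units [-6.15 22.98 -0.88]
```

Request:
{"method": "move_arm", "body": {
  "moves": [
    [[-0.27, 1, -0.2], [0, 0, 0], 0.8],
    [[-0.27, 1, -0.2], [0, 0, 0], 0.8],
    [[-0.27, 1, -0.2], [0, 0, 0], 0.8],
    [[-0.27, 1, -0.2], [0, 0, 0], 0.8],
    [[-0.27, 1, -0.1], [0, 0, 0], 0.8]
  ]
}}

```text
clock: 10.12
position: [0.4399, 0.0965, 0.19]
ee_rot: [0.997, 0.083, 0.0, 0.0]
ft_force: [0.3, -0.8, 0.7]
grip_width: 0.801
```

Request:
{"method": "move_arm", "body": {
  "moves": [
    [[-0.27, 1, 0], [0, 0, 0], 0.8],
    [[-0.27, 1, 0], [0, 0, 0], 0.8],
    [[-0.27, 1, 0], [0, 0, 0], 0.8],
    [[-0.27, 1, 0], [0, 0, 0], 0.8],
    [[-0.27, 1, 0], [0, 0, 0], 0.8]
  ]
}}

```text
clock: 10.75
position: [0.4271, -0.0324, 0.1897]
ee_rot: [0.997, 0.083, 0.0, 0.0]
ft_force: [0.2, 0.6, 0.2]
grip_width: 0.804
```

Request:
{"method": "move_arm", "body": {
  "moves": [
    [[-0.27, 1, 0], [0, 0, 0], 0.8],
    [[-0.27, 1, 0], [0, 0, 0], 0.8],
    [[-0.27, 1, 0], [0, 0, 0], 0.8],
    [[-0.27, 1, 0], [0, 0, 0], 0.8],
    [[-0.27, 1, 0], [0, 0, 0], 0.8]
  ]
}}

```text
clock: 11.38
position: [0.4144, -0.1612, 0.1897]
ee_rot: [0.997, 0.083, 0.0, 0.0]
ft_force: [-0.2, 0.7, -0.5]
grip_width: 0.803
```

Request:
{"method": "move_arm", "body": {
  "moves": [
    [[-0.27, 1, 0], [0, 0, 0], 0.8],
    [[-0.27, 1, 0], [0, 0, 0], 0.8],
    [[-0.27, 1, 0], [0, 0, 0], 0.8],
    [[-0.27, 1, 0], [0, 0, 0], 0.8],
    [[-0.27, 1, 0], [0, 0, 0], 0.8]
  ]
}}

```text
clock: 12.0
position: [0.4017, -0.29, 0.1897]
ee_rot: [0.997, 0.083, 0.0, 0.0]
ft_force: [1.2, -0.1, 0.7]
grip_width: 0.8
```

```bash
python3 d.py .396 -.366 .19 .166
```

```text
t 12.0 pos [ 0.4017 -0.29    0.1897] yaw 0.165 grip 0.8 F [ 1.2 -0.1  0.7] q [ 0.74  0.09 -0.21  1.84  0.02  1.21 -0.89]
turn deg [ 0. -0. -0.] shift units [-0.73  2.96 -0.01]
```

Request:
{"method": "move_arm", "body": {
  "moves": [
    [[-0.27, 1, 0], [0, 0, 0], 0.8],
    [[-0.27, 1, 0], [0, 0, 0], 0.8],
    [[-0.19, 0.96, 0], [0, 0, 0], 0.8],
    [[0, 0, 0.8], [0, 0, 0], 0.8],
    [[0, 0, 1], [0, 0, 0], 0.8]
  ]
}}

```text
clock: 12.62
position: [0.3961, -0.3657, 0.1444]
ee_rot: [0.997, 0.082, 0.0, 0.0]
ft_force: [-0.3, -0.1, -0.3]
grip_width: 0.803
```

```bash
python3 d.py .396 -.366 .036 .166
python3 - <<'E'
from h import *
i=camera_info("wrist"); im=camera("wrist")[:,:,::-1].copy()
for p in ([.3955,-.366,.097],[.38,-.265,.042],[.494,-.261,.032]): 
    q=proj(i,p).round().astype(int); print(q); cv2.circle(im,tuple(q),2,(0,255,0),-1)
cv2.imwrite("pics/w3.png",im)
E
```

```text
t 12.62 pos [ 0.3961 -0.3657  0.1444] yaw 0.165 grip 0.803 F [-0.3 -0.1 -0.3] q [ 0.8   0.22 -0.16  1.79  0.04  1.13 -0.77]
turn deg [ 0.1 -0.  -0.1] shift units [-0.01  0.01  4.34]
[281 238]
[150 210]
[157  53]
```

View pics/w3.png

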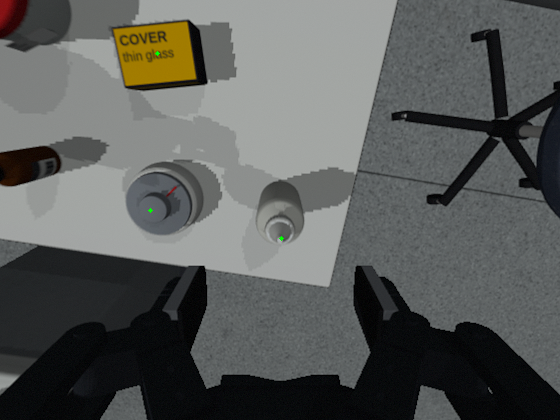

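Request:
{"method": "move_arm", "body": {
  "moves": [
    [[0, 0, 1], [0, 0, 0], 0.8],
    [[0, 0, 1], [0, 0, 0], 0.8],
    [[0, 0, 1], [0, 0, 0], 0.8],
    [[0, 0, 1], [0, 0, 0], 0.8],
    [[0, 0, 0.34], [0, 0, 0], 0.8]
  ]
}}

```text
clock: 13.3
position: [0.3954, -0.3648, 0.0352]
ee_rot: [0.997, 0.083, -0.001, -0.001]
ft_force: [-0.1, -0.3, 0.2]
grip_width: 0.799
```

Request:
{"method": "move_arm", "body": {
  "moves": [
    [[0, 0, 0], [0, 0, 0], 0.2],
    [[0, 0, 0], [0, 0, 0], 0],
    [[0, 0, 0], [0, 0, 0], 0],
    [[0, 0, 0], [0, 0, 0], 0],
    [[0, 0, 0], [0, 0, 0], 0]
  ]
}}

```text
clock: 13.92
position: [0.3967, -0.3658, 0.0373]
ee_rot: [0.997, 0.083, 0.001, 0.001]
ft_force: [0.0, 2.0, 7.4]
grip_width: 0.416
```

Request:
{"method": "move_arm", "body": {
  "moves": [
    [[0, 0, 0], [0, 0, 0], 0],
    [[0, 0, -1], [0, 0, 0], 0],
    [[0, 0, -1], [0, 0, 0], 0],
    [[0, 0, -1], [0, 0, 0], 0],
    [[0, 0, -1], [0, 0, 0], 0]
  ]
}}

```text
clock: 14.55
position: [0.3958, -0.3652, 0.1371]
ee_rot: [0.997, 0.083, 0.0, 0.0]
ft_force: [-0.2, 0.3, -0.5]
grip_width: 0.414
```

```bash
python3 d.py .5107 .2371 .19 .166
```

```text
t 14.55 pos [ 0.3958 -0.3652  0.1371] yaw 0.165 grip 0.414 F [-0.2  0.3 -0.5] q [ 0.8   0.22 -0.16  1.8   0.04  1.12 -0.78]
turn deg [ 0. -0. -0.] shift units [  8.51 -23.    -2.11]
```

Request:
{"method": "move_arm", "body": {
  "moves": [
    [[0.37, -1, -0.5], [0, 0, 0], 0],
    [[0.37, -1, -0.5], [0, 0, 0], 0],
    [[0.37, -1, -0.5], [0, 0, 0], 0],
    [[0.37, -1, -0.5], [0, 0, 0], 0],
    [[0.37, -1, 0], [0, 0, 0], 0]
  ]
}}

```text
clock: 15.18
position: [0.4215, -0.2337, 0.1874]
ee_rot: [0.997, 0.083, 0.001, 0.001]
ft_force: [0.4, 0.4, -0.2]
grip_width: 0.418
```

Request:
{"method": "move_arm", "body": {
  "moves": [
    [[0.37, -1, 0], [0, 0, 0], 0],
    [[0.37, -1, 0], [0, 0, 0], 0],
    [[0.37, -1, 0], [0, 0, 0], 0],
    [[0.37, -1, 0], [0, 0, 0], 0],
    [[0.37, -1, 0], [0, 0, 0], 0]
  ]
}}

```text
clock: 15.8
position: [0.4461, -0.1026, 0.1864]
ee_rot: [0.997, 0.083, 0.0, 0.0]
ft_force: [-0.3, 0.5, -1.2]
grip_width: 0.414
```

Request:
{"method": "move_arm", "body": {
  "moves": [
    [[0.37, -1, 0], [0, 0, 0], 0],
    [[0.37, -1, 0], [0, 0, 0], 0],
    [[0.37, -1, 0], [0, 0, 0], 0],
    [[0.37, -1, 0], [0, 0, 0], 0],
    [[0.37, -1, 0], [0, 0, 0], 0]
  ]
}}

```text
clock: 16.42
position: [0.4712, 0.0283, 0.1864]
ee_rot: [0.997, 0.083, 0.0, 0.0]
ft_force: [-0.0, 0.2, -0.8]
grip_width: 0.412
```

Request:
{"method": "move_arm", "body": {
  "moves": [
    [[0.37, -1, 0], [0, 0, 0], 0],
    [[0.37, -1, 0], [0, 0, 0], 0],
    [[0.37, -1, 0], [0, 0, 0], 0],
    [[0.37, -1, 0], [0, 0, 0], 0],
    [[0.37, -1, 0], [0, 0, 0], 0]
  ]
}}

```text
clock: 17.05
position: [0.4963, 0.159, 0.1863]
ee_rot: [0.997, 0.082, 0.0, 0.0]
ft_force: [0.2, 0.2, -0.1]
grip_width: 0.41
```

Request:
{"method": "move_arm", "body": {
  "moves": [
    [[0.37, -1, 0], [0, 0, 0], 0],
    [[0.37, -1, 0], [0, 0, 0], 0],
    [[0.37, -1, 0], [0, 0, 0], 0],
    [[0, 0, 0], [0, 0, 0], 0]
  ]
}}

```text
clock: 17.55
position: [0.5107, 0.2389, 0.1861]
ee_rot: [0.996, 0.084, -0.0, -0.0]
ft_force: [-0.4, 0.6, -0.5]
grip_width: 0.412
```

```bash
python3 d.py .5107 .2371 .042 .166
```

```text
t 17.55 pos [0.5107 0.2389 0.1861] yaw 0.168 grip 0.412 F [-0.4  0.6 -0.5] q [ 0.05  0.3  -0.67  1.66  0.19  1.25 -2.06]
turn deg [-0.1  0.   0.1] shift units [-0.01  0.07  5.76]
```

Request:
{"method": "move_arm", "body": {
  "moves": [
    [[0, 0.07, 1], [0, 0, 0], 0],
    [[0, 0, 1], [0, 0, 0], 0],
    [[0, 0, 1], [0, 0, 0], 0],
    [[0, 0, 1], [0, 0, 0], 0],
    [[0, 0, 1], [0, 0, 0], 0]
  ]
}}

```text
clock: 18.18
position: [0.5117, 0.2337, 0.0604]
ee_rot: [0.997, 0.082, 0.0, 0.0]
ft_force: [0.3, 0.1, -1.3]
grip_width: 0.416
```

Request:
{"method": "move_arm", "body": {
  "moves": [
    [[0, 0, 0.5], [0, 0, 0], 0],
    [[0, 0, 0.26], [0, 0, 0], 0],
    [[0, 0, 0], [0, 0, 0], 0],
    [[0, 0, 0], [0, 0, 0], 0.6],
    [[0, 0, 0], [0, 0, 0], 0.75]
  ]
}}

```text
clock: 18.8
position: [0.5119, 0.2353, 0.0427]
ee_rot: [0.997, 0.083, 0.001, -0.0]
ft_force: [-0.8, -0.9, -1.2]
grip_width: 0.75
```

Request:
{"method": "move_arm", "body": {
  "moves": [
    [[0, 0, -1], [0, 0, 0], 0.8],
    [[0, 0, -1], [0, 0, 0], 0.8],
    [[0, 0, -1], [0, 0, 0], 0.8],
    [[0, 0, -1], [0, 0, 0], 0.8],
    [[0, 0, -1], [0, 0, 0], 0.8]
  ]
}}

```text
clock: 19.42
position: [0.5115, 0.2353, 0.1683]
ee_rot: [0.997, 0.083, 0.0, 0.0]
ft_force: [0.6, 0.2, -0.0]
grip_width: 0.8
```

```bash
python3 d.py .5135 -.1535 .168 .166
```

```text
t 19.43 pos [0.5115 0.2353 0.1683] yaw 0.165 grip 0.8 F [ 0.6  0.2 -0. ] q [ 0.05  0.31 -0.67  1.68  0.2   1.22 -2.07]
turn deg [ 0. -0. -0.] shift units [-2.490e+00  1.535e+01  1.000e-02]
```

Request:
{"method": "move_arm", "body": {
  "moves": [
    [[-0.16, 1, 0], [0, 0, 0], 1],
    [[-0.16, 1, 0], [0, 0, 0], 1],
    [[-0.16, 1, 0], [0, 0, 0], 1],
    [[-0.16, 1, 0], [0, 0, 0], 1],
    [[-0.16, 1, 0], [0, 0, 0], 1]
  ]
}}

```text
clock: 20.05
position: [0.5124, 0.1078, 0.1675]
ee_rot: [0.997, 0.083, 0.0, 0.0]
ft_force: [-0.7, 0.6, -0.5]
grip_width: 1.0
```

Request:
{"method": "move_arm", "body": {
  "moves": [
    [[-0.16, 1, 0], [0, 0, 0], 1],
    [[-0.16, 1, 0], [0, 0, 0], 1],
    [[-0.16, 1, 0], [0, 0, 0], 1],
    [[-0.16, 1, 0], [0, 0, 0], 1],
    [[-0.16, 1, 0], [0, 0, 0], 1]
  ]
}}

```text
clock: 20.68
position: [0.5132, -0.0188, 0.1675]
ee_rot: [0.997, 0.083, 0.0, 0.0]
ft_force: [0.2, -0.5, 0.7]
grip_width: 1.003
```

Request:
{"method": "move_arm", "body": {
  "moves": [
    [[-0.16, 1, 0], [0, 0, 0], 1],
    [[-0.16, 1, 0], [0, 0, 0], 1],
    [[-0.16, 1, 0], [0, 0, 0], 1],
    [[-0.16, 1, 0], [0, 0, 0], 1],
    [[-0.16, 1, 0], [0, 0, 0], 1]
  ]
}}

```text
clock: 21.3
position: [0.5141, -0.1453, 0.1675]
ee_rot: [0.997, 0.083, 0.0, 0.0]
ft_force: [-0.4, -0.4, -0.4]
grip_width: 1.002
```

Request:
{"method": "move_arm", "body": {
  "moves": [
    [[-0.09, 0.35, 0], [0, 0, 0], 1],
    [[0, 0, 0], [0, 0, 0], 1]
  ]
}}

```text
clock: 21.55
position: [0.5132, -0.1535, 0.1672]
ee_rot: [0.997, 0.082, 0.0, -0.0]
ft_force: [-0.3, 0.6, -0.5]
grip_width: 1.002
```

```bash
python3 d.py .5135 -.1535 .036 .166
python3 - <<'E'
from h import *
i=camera_info("wrist"); im=camera("wrist")[:,:,::-1].copy()
h=cv2.cvtColor(im,cv2.COLOR_BGR2HSV)
m=((h[...,0]<8)|(h[...,0]>172))&(h[...,1]>140)&(h[...,2]>150); m=m.astype(np.uint8)
n,l,s,c=cv2.connectedComponentsWithStats(m); k=1+s[1:,4].argmax()
cs=max(cv2.findContours((l==k).astype(np.uint8),0,1)[0],key=cv2.contourArea); e=cv2.fitEllipse(cs); print(s[k],e, onz(i,*e[0],.066))
m=((abs(h[...,0].astype(int)-23)<6)&(h[...,1]>150)&(h[...,2]>100)).astype(np.uint8)
n,l,s,c=cv2.connectedComponentsWithStats(cv2.morphologyEx(m,3,np.ones((7,7))));k=1+s[1:,4].argmax()
P=np.argwhere(l==k)[:,::-1]; r=cv2.boxPoints(cv2.minAreaRect(P.astype(np.float32)))
for q in r: print(q,onz(i,*q,.032))
cv2.imwrite("pics/w4.png",im)
E
```

```text
t 21.55 pos [ 0.5132 -0.1535  0.1672] yaw 0.165 grip 1.002 F [-0.3  0.6 -0.5] q [ 0.59  0.21 -0.43  1.76  0.1   1.19 -1.28]
turn deg [-0.  -0.  -0.1] shift units [0.01 0.   5.25]Traceback (most recent call last):
  File "<stdin>", line 5, in <module>
ValueError: attempt to get argmax of an empty sequence
```

```bash
cat > m.py <<'E'
from h import *
i=camera_info("wrist"); im=camera("wrist")[:,:,::-1].copy(); cv2.imwrite("pics/w4.png",im)
h=cv2.cvtColor(im,cv2.COLOR_BGR2HSV).astype(int)
def big(m):
    n,l,s,c=cv2.connectedComponentsWithStats(cv2.morphologyEx(m.astype(np.uint8),3,np.ones((7,7)))); return (l==1+s[1:,4].argmax()).astype(np.uint8) if n>1 else None
r=big(((h[...,0]<10)|(h[...,0]>170))&(h[...,1]>120)&(h[...,2]>60)); y=big((abs(h[...,0]-23)<8)&(h[...,1]>120)&(h[...,2]>80))
if r is not None: e=cv2.fitEllipse(max(cv2.findContours(r,0,1)[0],key=cv2.contourArea)); print(e,onz(i,*e[0],.066))
if y is not None:
    for q in cv2.boxPoints(cv2.minAreaRect(np.argwhere(y)[:,::-1].astype(np.float32))): print(q,onz(i,*q,.032))
E
python3 m.py
```

```text
((285.3328552246094, 208.63218688964844), (77.62662506103516, 80.86393737792969), 90.63692474365234) [ 0.51602592 -0.1555963   0.066     ]
[361.32416 222.88968] [ 0.50398142 -0.2272895   0.032     ]
[421.9862 217.8345] [ 0.51757488 -0.27947593  0.032     ]
[425.13104 255.57242] [ 0.48252029 -0.29315807  0.032     ]
[364.469  260.6276] [ 0.46822227 -0.23905674  0.032     ]
```

View pics/w4.png

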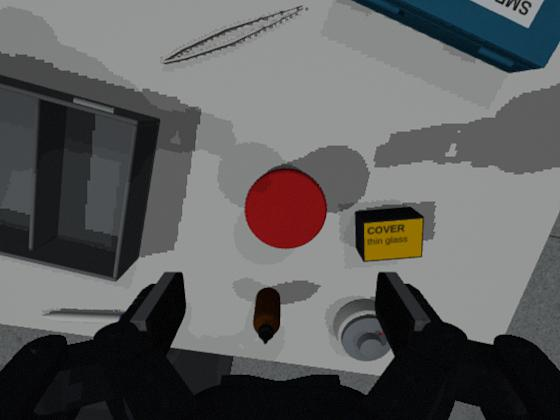

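Request:
{"method": "move_arm", "body": {
  "moves": [
    [[0.07, 0.06, 1], [0, 0, 0], 1],
    [[0, 0, 1], [0, 0, 0], 1],
    [[0, 0, 1], [0, 0, 0], 1],
    [[0, 0, 1], [0, 0, 0], 1],
    [[0, 0, 1], [0, 0, 0], 1]
  ]
}}

```text
clock: 22.28
position: [0.5155, -0.1535, 0.0415]
ee_rot: [0.997, 0.083, 0.0, -0.0]
ft_force: [0.7, 0.3, -0.3]
grip_width: 1.002
```

Request:
{"method": "move_arm", "body": {
  "moves": [
    [[0, 0, 0.4], [0, 0, 0], 1],
    [[0, 0, 0], [0, 0, 0], 0.5],
    [[0, 0, 0], [0, 0, 0], 0],
    [[0, 0, 0], [0, 0, 0], 0],
    [[0, 0, 0], [0, 0, 0], 0]
  ]
}}

```text
clock: 22.9
position: [0.5157, -0.1549, 0.0328]
ee_rot: [0.997, 0.082, 0.001, 0.0]
ft_force: [0.2, 0.3, 3.0]
grip_width: 0.757
```

Request:
{"method": "move_arm", "body": {
  "moves": [
    [[0, 0, -1], [0, 0, 0], 0],
    [[0, 0, -1], [0, 0, 0], 0],
    [[0, 0, -1], [0, 0, 0], 0],
    [[0, 0, -1], [0, 0, 0], 0],
    [[0, 0, -1], [0, 0, 0], 0]
  ]
}}

```text
clock: 23.52
position: [0.5151, -0.1548, 0.1581]
ee_rot: [0.997, 0.083, 0.0, 0.0]
ft_force: [-0.2, -1.0, -0.6]
grip_width: 0.755
```

```bash
python3 d.py .4714 .3085 .19 .166
```

```text
t 23.52 pos [ 0.5151 -0.1548  0.1581] yaw 0.165 grip 0.755 F [-0.2 -1.  -0.6] q [ 0.59  0.23 -0.43  1.77  0.1   1.17 -1.28]
turn deg [ 0. -0. -0.] shift units [  1.34 -18.57  -1.28]
```

Request:
{"method": "move_arm", "body": {
  "moves": [
    [[0.07, -1, -0.3], [0, 0, 0], 0],
    [[0.07, -1, -0.3], [0, 0, 0], 0],
    [[0.07, -1, -0.3], [0, 0, 0], 0],
    [[0.07, -1, -0.3], [0, 0, 0], 0],
    [[0.07, -1, -0.1], [0, 0, 0], 0]
  ]
}}

```text
clock: 24.15
position: [0.5033, -0.0293, 0.1902]
ee_rot: [0.997, 0.083, 0.0, 0.0]
ft_force: [0.3, -0.4, -0.3]
grip_width: 0.756
```

Request:
{"method": "move_arm", "body": {
  "moves": [
    [[0.07, -1, 0], [0, 0, 0], 0],
    [[0.07, -1, 0], [0, 0, 0], 0],
    [[0.07, -1, 0], [0, 0, 0], 0],
    [[0.07, -1, 0], [0, 0, 0], 0],
    [[0.07, -1, 0], [0, 0, 0], 0]
  ]
}}

```text
clock: 24.78
position: [0.4911, 0.0954, 0.1897]
ee_rot: [0.997, 0.082, 0.0, 0.0]
ft_force: [1.7, 0.9, -0.2]
grip_width: 0.752
```

Request:
{"method": "move_arm", "body": {
  "moves": [
    [[0.07, -1, 0], [0, 0, 0], 0],
    [[0.07, -1, 0], [0, 0, 0], 0],
    [[0.07, -1, 0], [0, 0, 0], 0],
    [[0.07, -1, 0], [0, 0, 0], 0],
    [[0.07, -1, 0], [0, 0, 0], 0]
  ]
}}

```text
clock: 25.4
position: [0.4792, 0.2201, 0.1897]
ee_rot: [0.997, 0.082, 0.0, 0.0]
ft_force: [0.1, -0.2, -0.0]
grip_width: 0.752
```

Request:
{"method": "move_arm", "body": {
  "moves": [
    [[0.08, -1, 0], [0, 0, 0], 0],
    [[0.08, -1, 0], [0, 0, 0], 0],
    [[0.08, -1, 0], [0, 0, 0], 0],
    [[0.05, -0.57, 0], [0, 0, 0], 0],
    [[0, 0, 0], [0, 0, 0], 0]
  ]
}}

```text
clock: 26.02
position: [0.4715, 0.3093, 0.1895]
ee_rot: [0.997, 0.083, -0.0, -0.0]
ft_force: [0.2, -0.6, -0.3]
grip_width: 0.755
```

```bash
python3 d.py .4714 .3085 .0375 .166
```

```text
t 26.02 pos [0.4715 0.3093 0.1895] yaw 0.167 grip 0.755 F [ 0.2 -0.6 -0.3] q [-0.03  0.31 -0.75  1.65  0.22  1.27 -2.23]
turn deg [-0.  0.  0.] shift units [-0.01  0.03  6.08]
```

Request:
{"method": "move_arm", "body": {
  "moves": [
    [[0, 0, 1], [0, 0, 0], 0],
    [[0, 0, 1], [0, 0, 0], 0],
    [[0, 0, 1], [0, 0, 0], 0],
    [[0, 0, 1], [0, 0, 0], 0],
    [[0, 0, 1], [0, 0, 0], 0]
  ]
}}

```text
clock: 26.65
position: [0.4725, 0.307, 0.0638]
ee_rot: [0.997, 0.082, 0.0, 0.0]
ft_force: [0.5, -0.4, -0.5]
grip_width: 0.751
```

Request:
{"method": "move_arm", "body": {
  "moves": [
    [[0, 0, 0.6], [0, 0, 0], 0],
    [[0, 0, 0.45], [0, 0, 0], 0],
    [[0, 0, 0], [0, 0, 0], 0],
    [[0, 0, 0], [0, 0, 0], 0.85],
    [[0, 0, 0], [0, 0, 0], 1]
  ]
}}

```text
clock: 27.28
position: [0.4722, 0.3088, 0.0389]
ee_rot: [0.997, 0.083, 0.0, -0.0]
ft_force: [-0.5, 0.9, -0.1]
grip_width: 0.997
```

Request:
{"method": "move_arm", "body": {
  "moves": [
    [[0, 0, -0.5], [0, 0, 0], 1],
    [[0, 0, -1], [0, 0, 0], 1],
    [[0, 0, -1], [0, 0, 0], 1],
    [[0, 0, -1], [0, 0, 0], 1],
    [[0, 0, -1], [0, 0, 0], 1]
  ]
}}

```text
clock: 27.9
position: [0.4719, 0.3088, 0.1527]
ee_rot: [0.997, 0.083, 0.0, -0.0]
ft_force: [0.5, -0.6, 0.3]
grip_width: 1.002
```

Request:
{"method": "move_arm", "body": {
  "moves": [
    [[0, 0, -1], [0, 0, 0], 1],
    [[0, 0, -1], [0, 0, 0], 1],
    [[0, 0, 0], [0, 0, 0], 1]
  ]
}}

```text
clock: 28.28
position: [0.4726, 0.3095, 0.2036]
ee_rot: [0.997, 0.083, 0.002, -0.001]
ft_force: [0.6, 1.2, -0.0]
grip_width: 1.003
```

```bash
python3 d.py .382 -.2645 .19 .166
python3 - <<'E'
from h import *
i=camera_info("wrist"); im=camera("wrist")[:,:,::-1].copy()
cv2.imwrite("pics/w5.png",im)
E
```

```text
t 28.27 pos [0.4726 0.3095 0.2036] yaw 0.165 grip 1.003 F [ 0.6  1.2 -0. ] q [-0.03  0.3  -0.76  1.63  0.21  1.29 -2.22]
turn deg [-0.1 -0.2 -0. ] shift units [-7.37 22.05  0.54]
```

View pics/w5.png

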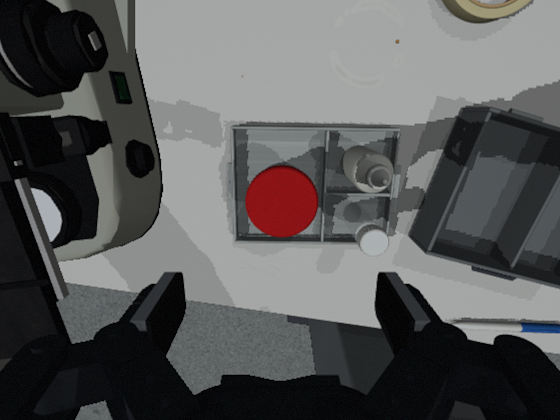

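Request:
{"method": "move_arm", "body": {
  "moves": [
    [[-0.33, 1, 0], [0, 0, 0], 1],
    [[-0.33, 1, 0], [0, 0, 0], 1],
    [[-0.33, 1, 0], [0, 0, 0], 1],
    [[-0.33, 1, 0], [0, 0, 0], 1],
    [[-0.33, 1, 0], [0, 0, 0], 1]
  ]
}}

```text
clock: 28.95
position: [0.4511, 0.1775, 0.2001]
ee_rot: [0.997, 0.083, -0.001, 0.0]
ft_force: [-0.1, -0.1, 0.5]
grip_width: 1.002
```

Request:
{"method": "move_arm", "body": {
  "moves": [
    [[-0.33, 1, 0], [0, 0, 0], 1],
    [[-0.33, 1, 0], [0, 0, 0], 1],
    [[-0.33, 1, 0], [0, 0, 0], 1],
    [[-0.33, 1, 0], [0, 0, 0], 1],
    [[-0.33, 1, 0], [0, 0, 0], 1]
  ]
}}

```text
clock: 29.58
position: [0.4309, 0.0475, 0.2002]
ee_rot: [0.997, 0.083, -0.0, 0.0]
ft_force: [-0.4, 0.7, 0.1]
grip_width: 1.0
```

Request:
{"method": "move_arm", "body": {
  "moves": [
    [[-0.33, 1, 0], [0, 0, 0], 1],
    [[-0.33, 1, 0], [0, 0, 0], 1],
    [[-0.33, 1, 0], [0, 0, 0], 1],
    [[-0.33, 1, 0], [0, 0, 0], 1],
    [[-0.33, 1, 0], [0, 0, 0], 1]
  ]
}}

```text
clock: 30.2
position: [0.4107, -0.0823, 0.2002]
ee_rot: [0.997, 0.083, -0.001, -0.0]
ft_force: [0.9, 0.6, -0.3]
grip_width: 1.0
```

Request:
{"method": "move_arm", "body": {
  "moves": [
    [[-0.33, 1, 0], [0, 0, 0], 1],
    [[-0.33, 1, 0], [0, 0, 0], 1],
    [[-0.33, 1, 0], [0, 0, 0], 1],
    [[-0.33, 1, 0], [0, 0, 0], 1],
    [[-0.33, 1, 0], [0, 0, 0], 1]
  ]
}}

```text
clock: 30.82
position: [0.3907, -0.2123, 0.2002]
ee_rot: [0.997, 0.083, -0.0, -0.0]
ft_force: [0.7, -0.2, -0.9]
grip_width: 1.001
```

Request:
{"method": "move_arm", "body": {
  "moves": [
    [[-0.33, 1, 0], [0, 0, 0], 1],
    [[-0.33, 1, 0], [0, 0, 0], 1],
    [[0, 0, 0], [0, 0, -10.7], 1],
    [[0, 0, 0], [0, 0, -10.7], 1],
    [[0, 0, 0], [0, 0, -10.7], 1]
  ]
}}

```text
clock: 31.45
position: [0.3828, -0.2634, 0.2001]
ee_rot: [0.934, 0.358, -0.0, -0.001]
ft_force: [-0.4, 0.4, -0.5]
grip_width: 0.999
```

Request:
{"method": "move_arm", "body": {
  "moves": [
    [[0, 0, 0], [0, 0, -10.7], 1],
    [[0, 0, 0], [0, 0, -10.7], 1],
    [[0, 0, 0], [0, 0, -10.7], 1],
    [[0, 0, 0], [0, 0, -10.7], 1],
    [[0, 0, 0], [0, 0, 0], 1]
  ]
}}

```text
clock: 32.08
position: [0.3829, -0.2634, 0.2002]
ee_rot: [0.741, 0.671, -0.0, -0.001]
ft_force: [-0.5, -0.3, 0.0]
grip_width: 0.996
```

```bash
python3 d.py .382 -.2645 .002 1.475
python3 - <<'E'
from h import *
i=camera_info("wrist"); im=camera("wrist")[:,:,::-1].copy(); q=proj(i,[.382,-.2645,.042]).round().astype(int); print(q); cv2.circle(im,tuple(q),2,(0,255,0),-1)
cv2.imwrite("pics/w6.png",im)
E
```

```text
t 32.08 pos [ 0.3829 -0.2634  0.2002] yaw 1.471 grip 0.996 F [-0.5 -0.3  0. ] q [ 0.71  0.01 -0.2   1.9   0.    1.23  0.4 ]
turn deg [-0.1 -0.  -0.2] shift units [-0.05 -0.03  7.93]
[280 196]
```

View pics/w6.png

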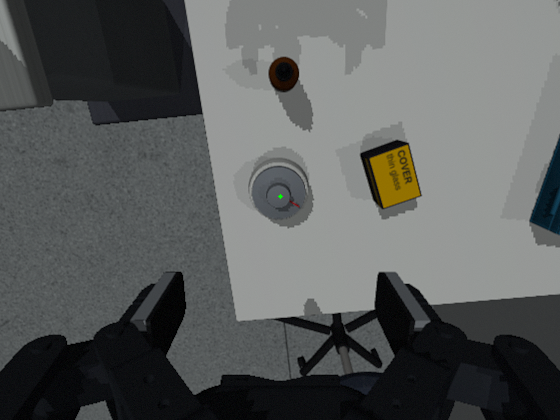

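Request:
{"method": "move_arm", "body": {
  "moves": [
    [[-0.05, -0.03, 1], [0, 0, 0], 1],
    [[0, 0, 1], [0, 0, 0], 1],
    [[0, 0, 1], [0, 0, 0], 1],
    [[0, 0, 1], [0, 0, 0], 1],
    [[0, 0, 1], [0, 0, 0], 1]
  ]
}}

```text
clock: 32.75
position: [0.3823, -0.2648, 0.0749]
ee_rot: [0.743, 0.67, -0.0, -0.0]
ft_force: [-0.2, -0.2, 0.5]
grip_width: 1.0
```

Request:
{"method": "move_arm", "body": {
  "moves": [
    [[0, 0, 1], [0, 0, 0], 1],
    [[0, 0, 1], [0, 0, 0], 1],
    [[0, 0, 0.5], [0, 0, 0], 1],
    [[0, 0, 0.35], [0, 0, 0], 1],
    [[0, 0, 0], [0, 0, 0], 1]
  ]
}}

```text
clock: 33.38
position: [0.3824, -0.2649, 0.0045]
ee_rot: [0.741, 0.671, -0.0, -0.0]
ft_force: [-0.2, 0.5, 0.8]
grip_width: 0.999
```

Request:
{"method": "move_arm", "body": {
  "moves": [
    [[0, 0, 0], [0, 0, 0], 0.65],
    [[0, 0, 0], [0, 0, 0], 0.65],
    [[0, 0, 0], [0, 0, 0], 0.65],
    [[0, 0, 0], [0, 0, 0], 0.65]
  ]
}}

```text
clock: 33.88
position: [0.3828, -0.2652, 0.0057]
ee_rot: [0.741, 0.671, -0.0, 0.001]
ft_force: [-3.5, 1.2, 9.5]
grip_width: 0.68
```

Request:
{"method": "move_arm", "body": {
  "moves": [
    [[0, 0, 0], [0, 0, 0], 0.3],
    [[0, 0, 0], [0, 0, 0], 0],
    [[0, 0, 0], [0, 0, 0], 0],
    [[0, 0, 0], [0, 0, 0], 0]
  ]
}}

```text
clock: 34.38
position: [0.3828, -0.2652, 0.0057]
ee_rot: [0.741, 0.671, -0.0, 0.001]
ft_force: [-3.9, 2.1, 10.1]
grip_width: 0.679
```

Request:
{"method": "move_arm", "body": {
  "moves": [
    [[0, 0, -0.5], [0, 0, 0], 0],
    [[0, 0, -1], [0, 0, 0], 0],
    [[0, 0, -1], [0, 0, 0], 0],
    [[0, 0, 0], [0, 0, 0], 0]
  ]
}}

```text
clock: 34.88
position: [0.3838, -0.2657, 0.0694]
ee_rot: [0.741, 0.671, 0.001, 0.002]
ft_force: [0.3, -0.0, -2.1]
grip_width: 0.677
```

```bash
python3 d.py .503 .1 .15 1.475
python3 - <<'E'
from h import *
im=camera("wrist")[:,:,::-1]; s=camera("side")[:,:,::-1]
q=proj("side",get_obs()["position"]).astype(int);print(q)
c=cv2.resize(s[q[1]-60:q[1]+30,q[0]-60:q[0]+60],(560,420),interpolation=2)
cv2.imwrite("pics/w7.png",np.hstack([im[210:,140:420],cv2.resize(c,(500,375))[:210]]) if 0 else cv2.resize(np.vstack([im[200:,:],c[60:]]),(560,580)))
E
```

```text
t 34.88 pos [ 0.3838 -0.2657  0.0694] yaw 1.472 grip 0.677 F [ 0.3 -0.  -2.1] q [ 0.7   0.16 -0.21  2.04  0.04  0.94  0.37]
turn deg [ 0.2  0.1 -0.2] shift units [15.02  3.35 -3.22]
[314 154]
```

View pics/w7.png

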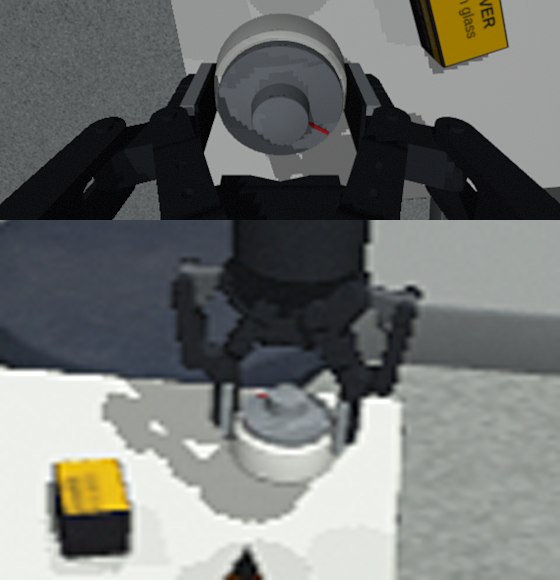

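Request:
{"method": "move_arm", "body": {
  "moves": [
    [[0, 0, -1], [0, 0, 0], 0],
    [[0, 0, -1], [0, 0, 0], 0],
    [[0, 0, -1], [0, 0, 0], 0],
    [[1, 0.22, -0.22], [0, 0, 0], 0],
    [[1, 0.22, 0], [0, 0, 0], 0]
  ]
}}

```text
clock: 35.6
position: [0.3982, -0.2156, 0.1472]
ee_rot: [0.741, 0.671, -0.0, -0.0]
ft_force: [-0.0, -0.2, -0.6]
grip_width: 0.677
```

Request:
{"method": "move_arm", "body": {
  "moves": [
    [[1, 0.22, 0], [0, 0, 0], 0],
    [[1, 0.22, 0], [0, 0, 0], 0],
    [[1, 0.22, 0], [0, 0, 0], 0],
    [[1, 0.22, 0], [0, 0, 0], 0],
    [[1, 0.22, 0], [0, 0, 0], 0]
  ]
}}

```text
clock: 36.22
position: [0.4376, -0.0936, 0.1466]
ee_rot: [0.741, 0.671, -0.0, -0.001]
ft_force: [-0.2, -0.3, -0.3]
grip_width: 0.679
```

Request:
{"method": "move_arm", "body": {
  "moves": [
    [[1, 0.22, 0], [0, 0, 0], 0],
    [[1, 0.22, 0], [0, 0, 0], 0],
    [[1, 0.22, 0], [0, 0, 0], 0],
    [[1, 0.22, 0], [0, 0, 0], 0],
    [[1, 0.22, 0], [0, 0, 0], 0]
  ]
}}

```text
clock: 36.85
position: [0.4772, 0.0279, 0.1465]
ee_rot: [0.741, 0.671, -0.001, -0.001]
ft_force: [0.2, 0.0, -0.8]
grip_width: 0.679
```

Request:
{"method": "move_arm", "body": {
  "moves": [
    [[1, 0.22, 0], [0, 0, 0], 0],
    [[1, 0.22, 0], [0, 0, 0], 0],
    [[1, 0.22, 0], [0, 0, 0], 0],
    [[0, 0, 0], [0, 0, 0], 0]
  ]
}}

```text
clock: 37.35
position: [0.5009, 0.1022, 0.1466]
ee_rot: [0.74, 0.673, -0.0, -0.001]
ft_force: [0.6, -0.2, -0.8]
grip_width: 0.678
```

```bash
python3 d.py .503 .101 .011 1.475
python3 - <<'E'
from h import *
i=camera_info("wrist"); im=camera("wrist")[:,:,::-1].copy(); 
f=lambda x,y,z:[*(np.array([.4995,.062])+R.from_euler('z',-.093).apply([x,y,0])[:2]),z]
P=np.array([proj(i,f(sx*.072,sy*.09,.05)) for sx,sy in [(1,1),(1,-1),(-1,-1),(-1,1)]]);cv2.polylines(im,[P.round().astype(int)],True,(0,0,255),1)
P=np.array([proj(i,f(s*.068,-.008,.04)) for s in (-1,1)]);cv2.polylines(im,[P.round().astype(int)],True,(0,255,0),1)
cv2.imwrite("pics/w8.png",im)
E
```

```text
t 37.35 pos [0.5009 0.1022 0.1466] yaw 1.476 grip 0.678 F [ 0.6 -0.2 -0.8] q [ 0.23  0.2  -0.57  1.84  0.12  1.14 -0.48]
turn deg [-0.1 -0.   0. ] shift units [-0.04  0.09  5.42]
```

View pics/w8.png

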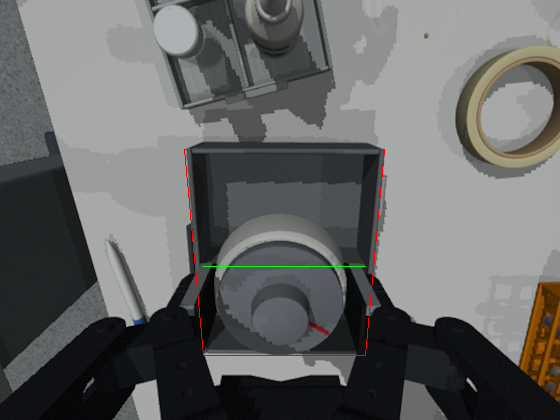

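Request:
{"method": "move_arm", "body": {
  "moves": [
    [[-0.04, 0.09, 1], [0, 0, 0], 0],
    [[0, 0, 1], [0, 0, 0], 0],
    [[0, 0, 1], [0, 0, 0], 0],
    [[0, 0, 1], [0, 0, 0], 0],
    [[0, 0, 0.8], [0, 0, 0], 0]
  ]
}}

```text
clock: 38.02
position: [0.5027, 0.0975, 0.026]
ee_rot: [0.741, 0.671, -0.001, -0.0]
ft_force: [0.2, 0.1, -1.5]
grip_width: 0.676
```

Request:
{"method": "move_arm", "body": {
  "moves": [
    [[0, 0, 0.3], [0, 0, 0], 0],
    [[0, 0, 0.2], [0, 0, 0], 0],
    [[0, 0, 0.1], [0, 0, 0], 0],
    [[0, 0, 0], [0, 0, 0], 0]
  ]
}}

```text
clock: 38.52
position: [0.5037, 0.0989, 0.0129]
ee_rot: [0.741, 0.671, 0.0, 0.0]
ft_force: [1.7, -0.0, -0.9]
grip_width: 0.677
```

Request:
{"method": "move_arm", "body": {
  "moves": [
    [[0, 0, 0.1], [0, 0, 0], 0],
    [[0, 0, 0], [0, 0, 0], 0]
  ]
}}

```text
clock: 38.78
position: [0.5035, 0.099, 0.0101]
ee_rot: [0.741, 0.672, -0.0, 0.0]
ft_force: [-0.4, -0.6, -1.6]
grip_width: 0.678
```

Request:
{"method": "move_arm", "body": {
  "moves": [
    [[0, 0, 0], [0, 0, 0], 0.75],
    [[0, 0, 0], [0, 0, 0], 0.85],
    [[0, 0, 0], [0, 0, 0], 0.85],
    [[0, 0, -1], [0, 0, 0], 0.85],
    [[0, 0, -1], [0, 0, 0], 0.85]
  ]
}}

```text
clock: 39.4
position: [0.5032, 0.099, 0.0605]
ee_rot: [0.741, 0.672, -0.0, -0.0]
ft_force: [0.7, -0.1, 0.5]
grip_width: 0.849
```

Request:
{"method": "move_arm", "body": {
  "moves": [
    [[0, 0, -1], [0, 0, 0], 0.9],
    [[0, 0, -1], [0, 0, 0], 0.9],
    [[0, 0, -1], [0, 0, 0], 0.9],
    [[0, 0, -1], [0, 0, 0], 0.9],
    [[0, 0, 0], [0, 0, 0], 0.9]
  ]
}}

```text
clock: 40.02
position: [0.5045, 0.0993, 0.1618]
ee_rot: [0.741, 0.672, 0.001, 0.001]
ft_force: [-0.5, -0.7, -0.6]
grip_width: 0.898
```

```bash
python3 d.py .493 -.26 .16 1.475;python3 d.py .493 -.26 .16 1.828
```

```text
t 40.02 pos [0.5045 0.0993 0.1618] yaw 1.473 grip 0.898 F [-0.5 -0.7 -0.6] q [ 0.24  0.19 -0.58  1.82  0.11  1.17 -0.47]
turn deg [ 0.2 -0.  -0.1] shift units [-14.35   0.92   0.07]
t 40.02 pos [0.5045 0.0993 0.1618] yaw 1.473 grip 0.898 F [-0.5 -0.7 -0.6] q [ 0.24  0.19 -0.58  1.82  0.11  1.17 -0.47]
turn deg [  0.2   0.  -20.4] shift units [-13.78  -4.1    0.07]
```

Request:
{"method": "move_arm", "body": {
  "moves": [
    [[-1, 0.06, 0], [0, 0, 0], 0.9],
    [[-1, 0.06, 0], [0, 0, 0], 0.9],
    [[-1, 0.06, 0], [0, 0, 0], 0.9],
    [[-1, 0.06, 0], [0, 0, 0], 0.9],
    [[-1, 0.06, 0], [0, 0, 0], 0.9]
  ]
}}

```text
clock: 40.65
position: [0.4981, -0.027, 0.1591]
ee_rot: [0.741, 0.672, -0.0, -0.0]
ft_force: [-0.4, 0.3, -0.2]
grip_width: 0.897
```

Request:
{"method": "move_arm", "body": {
  "moves": [
    [[-1, 0.06, 0], [0, 0, 0], 0.9],
    [[-1, 0.06, 0], [0, 0, 0], 0.9],
    [[-1, 0.06, 0], [0, 0, 0], 0.9],
    [[-1, 0.06, 0], [0, 0, 0], 0.9],
    [[-1, 0.06, 0], [0, 0, 0], 0.9]
  ]
}}

```text
clock: 41.28
position: [0.4933, -0.152, 0.159]
ee_rot: [0.741, 0.672, -0.0, -0.0]
ft_force: [-0.1, 0.2, 0.0]
grip_width: 0.902
```

Request:
{"method": "move_arm", "body": {
  "moves": [
    [[-1, 0.06, 0], [0, 0, 0], 0.9],
    [[-1, 0.06, 0], [0, 0, 0], 0.9],
    [[-1, 0.06, 0], [0, 0, 0], 0.9],
    [[-1, 0.06, 0], [0, 0, 0], 0.9],
    [[-0.35, 0.06, 0], [0, 0, 0], 0.9]
  ]
}}

```text
clock: 41.9
position: [0.4898, -0.2615, 0.159]
ee_rot: [0.742, 0.671, -0.0, -0.001]
ft_force: [-1.3, 0.5, -0.5]
grip_width: 0.9
```

Request:
{"method": "move_arm", "body": {
  "moves": [
    [[0, 0, 0], [0, 0, -10.2], 0.9],
    [[0, 0, 0], [0, 0, -10.2], 0.9],
    [[0, 0, 0], [0, 0, 0], 0.9]
  ]
}}

```text
clock: 42.28
position: [0.4907, -0.2594, 0.1596]
ee_rot: [0.61, 0.792, 0.0, -0.0]
ft_force: [0.6, 0.4, -0.2]
grip_width: 0.9
```

```bash
python3 d.py .493 -.26 .004 1.828; python3 m.py
```

```text
t 42.27 pos [ 0.4907 -0.2594  0.1596] yaw 1.828 grip 0.9 F [ 0.6  0.4 -0.2] q [ 0.7   0.25 -0.34  1.73  0.09  1.18  0.59]
turn deg [-0. -0.  0.] shift units [-0.05  0.08  6.22]
[261.99997 232.99998] [ 0.48173273 -0.28930239  0.032     ]
[261.99997 174.99998] [ 0.46939097 -0.23908071  0.032     ]
[304.99997 174.99998] [ 0.50403391 -0.22996732  0.032     ]
[304.99997 232.99998] [ 0.5183467  -0.27967362  0.032     ]
```

Request:
{"method": "move_arm", "body": {
  "moves": [
    [[0, 0.1, 1], [0, 0, 0], 0.9],
    [[0, 0, 1], [0, 0, 0], 0.9],
    [[0, 0, 1], [0, 0, 0], 0.9],
    [[0, 0, 1], [0, 0, 0], 0.9],
    [[0, 0, 1], [0, 0, 0], 0.9]
  ]
}}

```text
clock: 42.95
position: [0.4931, -0.2592, 0.0341]
ee_rot: [0.612, 0.791, -0.0, -0.0]
ft_force: [0.0, 0.6, 0.6]
grip_width: 0.901
```

Request:
{"method": "move_arm", "body": {
  "moves": [
    [[0, 0, 0.8], [0, 0, 0], 0.9],
    [[0, 0, 0.4], [0, 0, 0], 0.9],
    [[0, 0, 0], [0, 0, 0], 0.5],
    [[0, 0, 0], [0, 0, 0], 0.2],
    [[0, 0, 0], [0, 0, 0], 0]
  ]
}}

```text
clock: 43.58
position: [0.4938, -0.2599, 0.006]
ee_rot: [0.611, 0.792, 0.0, 0.001]
ft_force: [0.8, 0.7, 2.4]
grip_width: 0.461
```

Request:
{"method": "move_arm", "body": {
  "moves": [
    [[0, 0, 0], [0, 0, 0], 0],
    [[0, 0, 0], [0, 0, 0], 0],
    [[0, 0, 0], [0, 0, 0], 0]
  ]
}}

```text
clock: 43.95
position: [0.4937, -0.2599, 0.006]
ee_rot: [0.61, 0.792, 0.0, 0.001]
ft_force: [-0.3, 1.3, 6.2]
grip_width: 0.463
```

Request:
{"method": "move_arm", "body": {
  "moves": [
    [[0, 0, -1], [0, 0, 0], 0],
    [[0, 0, -1], [0, 0, 0], 0],
    [[0, 0, -1], [0, 0, 0], 0],
    [[0, 0, -1], [0, 0, 0], 0],
    [[0, 0, -1], [0, 0, 0], 0]
  ]
}}

```text
clock: 44.58
position: [0.4929, -0.2596, 0.131]
ee_rot: [0.61, 0.792, -0.0, 0.0]
ft_force: [1.0, 0.2, -0.8]
grip_width: 0.463
```

```bash
python3 d.py .495 .014 .13 1.475
```

```text
t 44.58 pos [ 0.4929 -0.2596  0.131 ] yaw 1.828 grip 0.463 F [ 1.   0.2 -0.8] q [ 0.7   0.28 -0.34  1.75  0.11  1.12  0.58]
turn deg [ 0.   0.  20.2] shift units [10.9  -0.96  0.04]
```

Request:
{"method": "move_arm", "body": {
  "moves": [
    [[0, 0, 0], [0, 0, 10.1], 0],
    [[0, 0, 0], [0, 0, 10.1], 0],
    [[1, -0.09, 0], [0, 0, 0], 0],
    [[1, -0.09, 0], [0, 0, 0], 0],
    [[1, -0.09, 0], [0, 0, 0], 0]
  ]
}}

```text
clock: 45.2
position: [0.4933, -0.1835, 0.1301]
ee_rot: [0.74, 0.673, -0.0, 0.0]
ft_force: [0.1, -0.2, -0.1]
grip_width: 0.466
```

Request:
{"method": "move_arm", "body": {
  "moves": [
    [[1, -0.09, 0], [0, 0, 0], 0],
    [[1, -0.09, 0], [0, 0, 0], 0],
    [[1, -0.09, 0], [0, 0, 0], 0],
    [[1, -0.09, 0], [0, 0, 0], 0],
    [[1, -0.09, 0], [0, 0, 0], 0]
  ]
}}

```text
clock: 45.82
position: [0.4939, -0.058, 0.1302]
ee_rot: [0.74, 0.673, -0.0, 0.0]
ft_force: [0.1, 0.6, -0.0]
grip_width: 0.459
```

Request:
{"method": "move_arm", "body": {
  "moves": [
    [[1, -0.09, 0], [0, 0, 0], 0],
    [[1, -0.09, 0], [0, 0, 0], 0],
    [[0.9, -0.06, 0], [0, 0, 0], 0],
    [[0, 0, 0], [0, 0, 0], 0]
  ]
}}

```text
clock: 46.32
position: [0.4949, 0.0155, 0.1302]
ee_rot: [0.739, 0.674, 0.0, 0.0]
ft_force: [-0.9, -0.9, -0.6]
grip_width: 0.462
```

```bash
python3 d.py .495 .013 .0105 1.475
```

```text
t 46.33 pos [0.4949 0.0155 0.1302] yaw 1.479 grip 0.462 F [-0.9 -0.9 -0.6] q [ 0.34  0.17 -0.5   1.9   0.09  1.09 -0.29]
turn deg [ 0.  -0.   0.2] shift units [-0.1   0.01  4.79]
```

Request:
{"method": "move_arm", "body": {
  "moves": [
    [[-0.1, 0, 1], [0, 0, 0], 0],
    [[0, 0, 1], [0, 0, 0], 0],
    [[0, 0, 1], [0, 0, 0], 0],
    [[0, 0, 1], [0, 0, 0], 0],
    [[0, 0, 0.5], [0, 0, 0], 0]
  ]
}}

```text
clock: 46.95
position: [0.4941, 0.0103, 0.0164]
ee_rot: [0.74, 0.672, -0.001, -0.0]
ft_force: [-0.3, -0.3, 0.9]
grip_width: 0.465
```

Request:
{"method": "move_arm", "body": {
  "moves": [
    [[0, 0, 0.2], [0, 0, 0], 0],
    [[0, 0, 0.07], [0, 0, 0], 0],
    [[0, 0, 0], [0, 0, 0], 0]
  ]
}}

```text
clock: 47.32
position: [0.4952, 0.0114, 0.0114]
ee_rot: [0.74, 0.673, 0.0, 0.0]
ft_force: [0.0, 0.4, -0.5]
grip_width: 0.463
```

Request:
{"method": "move_arm", "body": {
  "moves": [
    [[0, 0, 0], [0, 0, 0], 0.6],
    [[0, 0, 0], [0, 0, 0], 0.75],
    [[0, 0, 0], [0, 0, 0], 0.75],
    [[0, 0, -1], [0, 0, 0], 0.75],
    [[0, 0, -1], [0, 0, 0], 0.75]
  ]
}}

```text
clock: 47.95
position: [0.4945, 0.0115, 0.0613]
ee_rot: [0.74, 0.673, -0.0, -0.0]
ft_force: [-0.3, -0.4, -0.1]
grip_width: 0.749
```

Request:
{"method": "move_arm", "body": {
  "moves": [
    [[0, 0, -1], [0, 0, 0], 0.75],
    [[0, 0, -1], [0, 0, 0], 0.75],
    [[0, 0, -1], [0, 0, 0], 0.75],
    [[0, 0, -1], [0, 0, 0], 0.75],
    [[0, 0, -1], [0, 0, 0], 0.75]
  ]
}}

```text
clock: 48.58
position: [0.4946, 0.0115, 0.1867]
ee_rot: [0.74, 0.673, -0.0, 0.0]
ft_force: [-0.2, -0.6, 0.1]
grip_width: 0.75
```

Request:
{"method": "move_arm", "body": {
  "moves": [
    [[-1, 0, -1], [0, 0, 0], 0.75],
    [[-1, 0, -1], [0, 0, 0], 0.75],
    [[-1, 0, 0], [0, 0, 0], 0.75],
    [[-1, 0, 0], [0, 0, 0], 0.75],
    [[0, 0, 0], [0, 0, 0], 0.75]
  ]
}}

```text
clock: 49.2
position: [0.4849, -0.0899, 0.2358]
ee_rot: [0.741, 0.672, -0.0, 0.0]
ft_force: [-0.9, 0.9, -0.3]
grip_width: 0.749
```

```bash
python3 d.py .495 .013 .0105 1.475
python3 - <<'E'
from h import *
i=camera_info("wrist"); im=camera("wrist")[:,:,::-1].copy()
def f(c,yaw,x,y,z):
    return tuple(proj(i,[*(np.array(c)+R.from_euler('z',yaw).apply([x,y,0])[:2]),z]).round().astype(int))
C=([.4995,.062],-.093);T=([.4764,.2785],.166)
# allowed windows of the object's top centre, drawn at its height
for (c,y),xs,ys,z in [(C,(-.045,.045),(.018,.062),.046),(C,(-.056,.056),(-.073,-.023),.036),(T,(-.038,.038),(.0105,.0585),.07),(T,(.009,.045),(-.0665,-.0265),.101),(T,(-.0505,-.0145),(-.0705,-.0225),.088)]:
    P=np.array([f(c,y,a,b,z) for a,b in [(xs[0],ys[0]),(xs[1],ys[0]),(xs[1],ys[1]),(xs[0],ys[1])]]);cv2.polylines(im,[P],True,(0,255,0),1)
cv2.imwrite("pics/w9.png",np.vstack([im]))
E
```

```text
t 49.2 pos [ 0.4849 -0.0899  0.2358] yaw 1.473 grip 0.749 F [-0.9  0.9 -0.3] q [ 0.49  0.06 -0.41  1.77  0.03  1.31 -0.03]
turn deg [-0.   0.  -0.1] shift units [4.14 0.01 9.01]
```

View pics/w9.png

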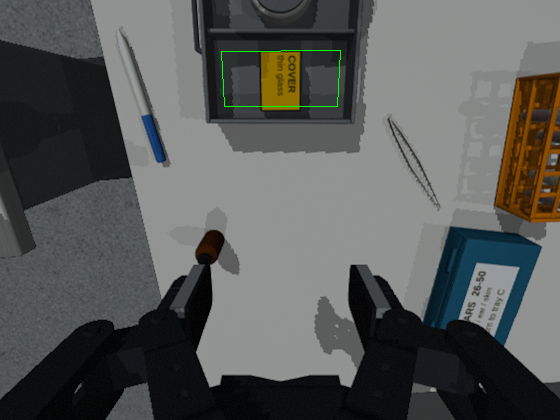

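Run:
```python
from h import *
i=camera_info("scene"); im=camera("scene")[:,:,::-1].copy()
im=cv2.resize(im[130:370,120:320],None,fx=2.5,fy=2.5,interpolation=2)
def f(c,yaw,x,y,z):
    return ((proj(i,[*(np.array(c)+R.from_euler('z',yaw).apply([x,y,0])[:2]),z])-[120,130])*2.5).round().astype(int)
C=([.4995,.062],-.093);T=([.4764,.2785],.166)
for (c,y),xs,ys,z in [(C,(-.045,.045),(.018,.062),.046),(C,(-.056,.056),(-.073,-.023),.036),(T,(-.038,.038),(.0105,.0585),.07),(T,(.009,.045),(-.0665,-.0265),.101),(T,(-.0505,-.0145),(-.0705,-.0225),.088)]:
    P=np.array([f(c,y,a,b,z) for a,b in [(xs[0],ys[0]),(xs[1],ys[0]),(xs[1],ys[1]),(xs[0],ys[1])]]);cv2.polylines(im,[P],True,(0,255,0),1)
cv2.imwrite("pics/end.png",im)
```

```text
(no output)
```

View pics/end.png

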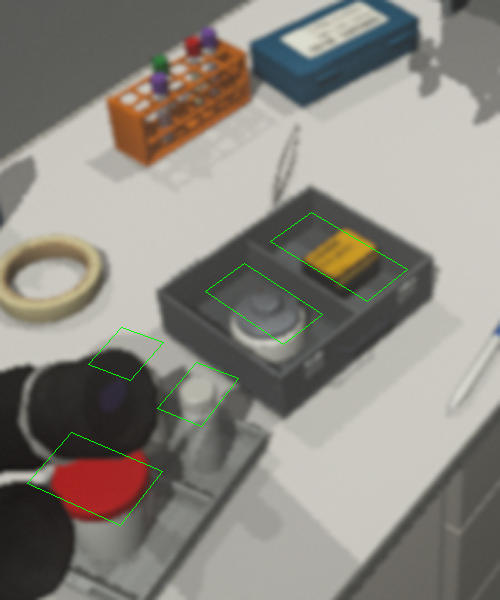

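```bash
python3 -c "
from workcell import *
print(hand_in())"
```

```text
the job is handed in; nothing more can be done
None
```

I made up both kits and handed the job in at about 49 s of the 136 s allowed. The timer and the box of cover glasses are in the grey case, and the cup, dropper bottle and vial are in the steel tray.

- **Case:** The last pictures show the timer in the wide well and the box in the narrow well. Both are flat and right way up, and their centres fall inside the allowed areas drawn over the picture.
- **Tray:** The wrist picture taken after placing all three shows the cup, bottle and vial upright in their own wells. In the last scene picture the cup and vial were inside their allowed areas. The bottle was hidden behind a microscope eyepiece there, so only the earlier wrist picture and its measured release pose confirm it.
- **Oil bottle:** It was still standing in the last wrist picture. I did not measure how far it might have shifted, but nothing was gripped or set down close to it.
- **Forces and final state:** The reported wrist force never went above about 11 N. At hand-in the gripper was open and clear of everything, about 0.24 m above the bench.
- **Heights not measured:** I did not check resting heights directly. I judged them from the tool heights at release, which were within about 2 mm of the expected values.
- **One odd reading:** The gripper closed to about 58 mm on the 62 mm timer. It lifted level and was set down without trouble.

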